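# Post the roll tallies into the tally box

### The arm

A 6-joint arm with a two-finger parallel gripper is mounted at the origin on the work surface. World frame = base frame: x ahead of the robot, y to its left, z up, the work surface at z = 0. Lengths are in m, angles in rad, forces in N, time in s.
With the tool pointing down it reaches from about 0.3 to 0.75 m from the base axis. Payload 8.5 kg.
Tool frame: the origin (TCP) lies at the very end of the fingers, on their centre line; the grasp point (between the pads) lies 19 mm behind it; z points along the fingers, y is the direction in which the jaws open and shut (so a half turn about z gives the same grasp; the last joint's range is limited). The gripper opens to 85 mm and grips with 20 to 120 N. Pads are 22 mm wide; open, the fingers measure 114 mm over their backs; the gripper's body (76 mm by 85 mm) begins 54 mm behind the grasp point. The pads swing forward as they close: fully open they stand 13 mm farther back than shut.
Start: joints at [1.05, 0.381, 1.297, -0, 1.464, -0.215], TCP at [0.166, 0.524, 0.231] pointing down, gripper open.
Joint ranges: [-3.11, 3.11], [-0.89, 2.33], [0.22, 2.48], [-1.42, 4.56], [0.17, 2.85], [-2.88, 2.88]. Speed limits (rad/s): [2.39, 2.39, 3.14, 3.14, 3.14, 3.14].

### API

Orientations are given as a unit quaternion [w, x, y, z].
In Python, from plant import robot gives the robot as it stands. The module is installed in compiled form; this text tells all that it offers.
- The arm moves only by the tool apply_moves, never from a script. Its argument "deltas" is a list of rows, each a list of 7 numbers: the turn, a rotation vector about the tool's x, y, z in rad, then the shift along the tool's x, y, z in m, then the gripper command: -1 is fully open, 1 is shut, values between are in proportion. In form: [[ax, ay, az, dx, dy, dz, hand], ...]. A call has 1 to 20 rows; each row is the pose to reach, as a shift and turn from the pose commanded when the call began, along the tool's axes at that moment; what a row does not reach only later rows make up. A row lasts 1/10 s, in which the tool goes at most 50 mm and 8.59 degrees, less where a joint would pass 70% of its speed; a pose out of reach is approached as far as the arm can. A call with a gripper value outside its range is refused whole. The fingers move at their own pace and stop on an object; the grip force is fixed at half the most. Time passes only in rows, so rows that repeat a pose let the fingers close. It gives the time, the measured TCP pose, the force and the opening at its end, in the units of the state.
- robot.get_state(): the state, without advancing time (a new reading comes with each control period).
- robot.camera(name): name is "side" or "top" or "wrist"; returns the picture (400x640x3 uint8, blue, green, red); there is no depth.
- robot.camera_info(name): a dict with "K" (3x3 intrinsics, pixels), "R" (3x3) and "t" (3): a world point X has camera coordinates R X + t. Camera axes: x right, y down, z forward; pixel columns grow to the right and rows downward; lengths in m; the calibration is good to about 2 mm. The wrist camera is an equidistant fisheye: a pixel r from the principal point sees the ray r / f radians off the axis. A picture is of the moment at which its call begins: read the wrist's pose just before it. camera_info takes no time and is no camera call; for the wrist camera it gives the pose at the moment of the call.
- robot.hand_in(): hands the job in, once; it reports no verdict.
Trained networks look in the newest picture that a camera, given by its name, has taken for a name from the list of things; names that differ only in an ending like _2 or _b are one class to them, and where a whole thing is asked for, a point or a joint stands for the part that bears it (a point fixed in the world has none). Each returns a list of dicts, best first, with "p" (0 to 1); they miss things now and then, are a little off and sometimes report something else, mostly with a low value. They report only what shows in the picture. A call takes as long as a camera call. They do not tell look-alikes from the thing itself.
- robot.regions_of(camera, name): "pixels" (400x640 bool, what is visible of it) and "xy" ([column, row] in pixels, amid what is visible of it).
- robot.mark_of(camera, name): "xy" ([column, row] in pixels: a listed point, or the origin of a listed thing).
The state is a dict: "time": time; "joints": joint angles; "joint_velocities": joint speeds; "joint_efforts": joint torques, N m; "eef_pos": TCP position; "ee_rot": TCP orientation; "contact_force": force on the tool from outside, world axes, zero at the start; "moment": the same for the moment, N m; "gripper_width": finger opening in m.
Only numpy, scipy, OpenCV 4.12 (cv2) and the standard library are available. Lean on these libraries where they do the work, as an engineer would, in place of code of your own. Each camera call takes 0.05 s, during which the arm holds its last target.

### The job

The rolls are packed, so return their tallies: swing the guard of the grey tally box up and over until it stays open by itself, then push every wooden tally strip lying on the bench through the sprung flap so that it drops inside and the flap snaps shut behind it. When all are in, swing the guard fully shut again. Leave the square pads and everything else on the bench where they are.

Things in the scene. Friction and masses are not known exactly. Their poses are not given: they have to be found in the camera images.
- tallybox: Fixed grey sheet-steel tally box, 155 long (its x) x 120 wide (y) x 184 mm high, closed but for a slot in its front, which faces the robot. Origin on the table under the middle of the slot plane; x points level INTO the box through the slot, z up. Front wall 4 mm thick about the slot plane, slippery floor inside at z 4 mm (low ramp to the front), back wall at x 149 mm.
- slot (a point): Middle of the slot's lower edge, in the slot plane, 140 mm up; axes as the box's. Slot 64 wide x 32 mm high. A flat steel sill 76 mm wide at its lower edge (top 140 mm up) sticks out 17 mm to the front. Behind the slot is a sheer drop: a tally pushed in until its middle is 15 mm past the slot plane tips in when let go; one left sticking out can be pushed on from behind.
- flap (a joint): Aluminium flap 60 wide x 31 high x 3 mm, hinged inside at the height of the slot's top edge, 13 mm behind the slot plane; 0 = hanging shut, positive = swung inward (to 1.45 rad). A weak spring snaps it shut; a tally's nose pushes it open with less than 1 N.
- guard (a joint): Sheet-steel guard over the slot, 100 mm wide, about 0.22 kg, hinged on the box roof. 0 = shut: lies forward over the roof, a 36 mm lip at its free edge hangs 40 mm before the slot and bars it. Grows (rad) as it swings up and back. It balances at about 1.62; short of that it falls shut, beyond it falls back to its stop at 2.1 and stays.
- guard_hinge (a point): Middle of the guard's hinge axis, 55 mm inside the slot plane and 189 mm above the table, axis along the box's y; axes as the box's.
- guard_bar (a point): Middle of the guard's grab bar: round steel bar 10 mm thick, 84 mm long along the box's y, on a rod at each end, 34 mm beyond the lip, free above and below. At guard value q it lies 130*cos(q) mm before (box -x) and 130*sin(q) mm above the hinge axis. It can turn within a light pinch, so a gripper pointing down can carry it along its whole arc.
- tally1: Wooden tally: plain plywood strip 80 long (its x) x 30 wide (its y) x 6 mm thick with one brass eyelet, 30 g, lying flat on the table (may be absent). Origin: centre of its underside; either end and either face may go first.
- tally2: Another tally, same as tally1.
- tally3: Another tally, same as tally1.
- tally4: Another tally, same as tally1.
- tally5: Another tally, same as tally1.
- tally6: Another tally, same as tally1.
- pad1: Square plywood pad 56 x 56 x 8 mm lying flat among the tallies; not a tally, stays where it is. Origin: centre of its underside.
- pad2: Another square pad like pad1; stays.
- roll1: Bystander: paper-wrapped roll standing up, 68 mm across, 90 mm high. Origin under its centre.
- roll2: Bystander: wrapped roll standing up, 54 mm across, 110 mm high.
- roll3: Bystander: wrapped roll standing up, 80 mm across, 85 mm high.
- taperoll: Bystander: roll of packing tape lying flat, 88 mm across, 48 mm high.
- marker: Bystander: black marker pen lying down, 14 mm thick, about 140 mm long.
- dispenser: Bystander: grey tape dispenser, about 120 x 45 x 83 mm.
There are look-alikes about, which are no part of the job. Leave any blue or turquoise look-alike of the tally3 alone.

How it is judged:
By the outcome, as a careful person would: the job done as asked, in the order asked, and still so for the second after the job is handed in, with the robot touching nothing.
Of tally1, tally2, tally3, tally4, tally5, tally6 only 4 to 6 are there at a start; the rules pass over those that are not, and their reading is None.
At some moment in a run one of tally1, tally2, tally3, tally4, tally5, tally6 may be knocked a few centimetres aside while the robot is not near it.
Once in a run the grip may slacken for a moment while it holds something.
It also fails if it takes over 210 s, if anything falls off the work surface, if the arm or the gripper's body presses on something with over 40 N, if the wrist force passes 120 N, or if a joint passes its speed limit or range.

## Working session

There is one attempt and no reset: what is moved stays moved. The work goes in short steps, Python scripts to look and compute and a tool call to move; the robot and the scene stay as the last step left them, time stands still between calls to the robot, and variables do not carry over. Pictures are saved under pics/ and viewed, and the job is handed in when it is done.

Besides the shell and the picture viewer there is one more tool, called after ">>>" in YAML: its name, and indented under it one key for each argument. apply_moves: Moves the arm, as the interface text tells. Its arguments: {"type":"object","properties":{"deltas":{"type":"array"}},"required":["deltas"]}

```bash
ls; mkdir -p pics
cat > h.py <<'E'
import numpy as np, cv2
from plant import robot
from scipy.spatial.transform import Rotation as Rn
def px2w(cam,uv,z,info=None):
    i=info or robot.camera_info(cam);K=np.array(i["K"]);R=np.array(i["R"]);t=np.array(i["t"])
    if cam=="wrist":
        d=(np.array(uv,float)-K[:2,2])/np.array([K[0,0],K[1,1]]);th=np.linalg.norm(d)
        v=np.array([0,0,1.]) if th<1e-9 else np.r_[d/th*np.sin(th),np.cos(th)]
    else: v=np.linalg.solve(K,np.r_[uv,1.])
    c=-R.T@t; v=R.T@v
    return c+v*(z-c[2])/v[2]
def w2px(cam,X,info=None):
    i=info or robot.camera_info(cam);K=np.array(i["K"]);p=np.array(i["R"])@np.array(X)+np.array(i["t"])
    if cam=="wrist":
        r=np.linalg.norm(p[:2]);th=np.arctan2(r,p[2]);return K[:2,2]+np.array([K[0,0],K[1,1]])*th*p[:2]/r
    q=K@p;return q[:2]/q[2]
def st():
    s=robot.get_state();print("t",round(s["time"],2),"pos",np.round(s["eef_pos"],4),"q",np.round(s["ee_rot"],4),"F",np.round(s["contact_force"],1),"w",round(s["gripper_width"],4),"j",np.round(s["joints"],3));return s
def pic(cam,fn):
    im=robot.camera(cam);cv2.imwrite("pics/"+fn+".png",im);return im
E
python3 - <<'E'
from h import *
s=st();print(Rn.from_quat(np.roll(s["ee_rot"],-1)).as_matrix().round(3))
for c in("top","side","wrist"):
    pic(c,c+"0");i=robot.camera_info(c);print(c,np.round(i["K"],1).tolist(),"c",np.round(-np.array(i["R"]).T@i["t"],3),np.round(i["R"],2).tolist())
    for n in("tally1","pad1","guard_bar","slot","tallybox","guard_hinge"):
        print(n,[(np.round(d["xy"],1).tolist(),round(d["p"],2)) for d in robot.mark_of(c,n)])
E
```

```text
pics
t 0.0 pos [0.1654 0.5242 0.2307] q [-3.000e-04  1.523e-01  9.883e-01 -7.000e-04] F [ 0.5 -0.6  0.9] w 0.0853 j [ 1.05   0.381  1.298  0.     1.464 -0.215]
[[-0.954  0.301 -0.001]
 [ 0.301  0.954 -0.001]
 [ 0.    -0.001 -1.   ]]
top [[437.3, 0.0, 326.5], [0.0, 437.3, 199.4], [0.0, 0.0, 1.0]] c [ 0.229 -0.016  1.361] [[0.11, -0.99, 0.01], [-0.97, -0.1, -0.23], [0.23, 0.02, -0.97]]
tally1 [([230.9, 176.4], 0.8), ([424.2, 247.6], 0.79), ([394.4, 184.4], 0.79), ([429.5, 191.7], 0.75), ([262.4, 220.5], 0.64), ([392.6, 245.5], 0.6), ([432.6, 290.9], 0.59), ([389.6, 284.3], 0.51)]
pad1 [([224.8, 218.2], 0.72), ([271.2, 168.5], 0.71)]
guard_bar [([344.9, 211.6], 0.67), ([222.2, 218.6], 0.58), ([426.3, 244.9], 0.42)]
slot [([344.8, 188.9], 0.95)]
tallybox []
guard_hinge [([345.2, 164.9], 0.55)]
side [[363.0, 0.0, 322.7], [0.0, 363.0, 196.1], [0.0, 0.0, 1.0]] c [ 0.243 -0.754  0.659] [[0.94, -0.34, -0.02], [-0.2, -0.5, -0.84], [0.27, 0.79, -0.54]]
tally1 [([273.2, 319.9], 0.92), ([345.5, 333.9], 0.89), ([397.1, 273.7], 0.82), ([417.0, 310.7], 0.78), ([286.5, 368.0], 0.72), ([326.3, 303.4], 0.69), ([313.4, 175.2], 0.59), ([291.4, 201.2], 0.58)]
pad1 [([278.3, 185.7], 0.66)]
guard_bar [([276.6, 188.0], 0.16)]
slot [([348.0, 197.8], 0.62), ([345.6, 242.8], 0.56)]
tallybox [([344.7, 242.5], 0.92), ([348.4, 200.5], 0.61)]
guard_hinge [([362.1, 178.3], 0.76)]
wrist [[309.7, 0.0, 321.8], [0.0, 309.7, 202.3], [0.0, 0.0, 1.0]] c [0.098 0.547 0.374] [[0.3, 0.95, -0.0], [0.92, -0.29, 0.28], [0.27, -0.08, -0.96]]
tally1 [([42.6, 326.4], 0.76), ([71.1, 367.7], 0.63), ([19.3, 326.7], 0.56), ([57.1, 374.3], 0.47)]
pad1 []
guard_bar []
slot []
tallybox []
guard_hinge []
```

View pics/top0.png

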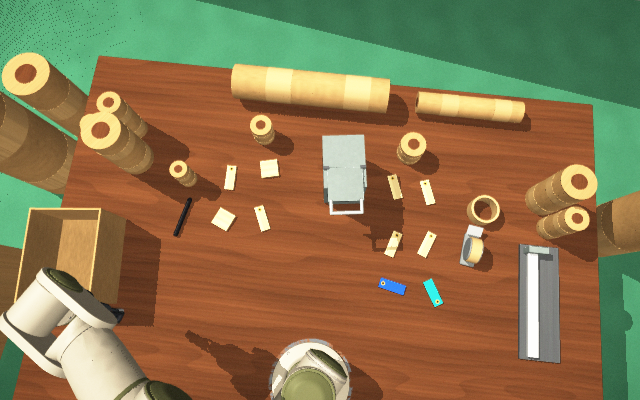

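View pics/side0.png

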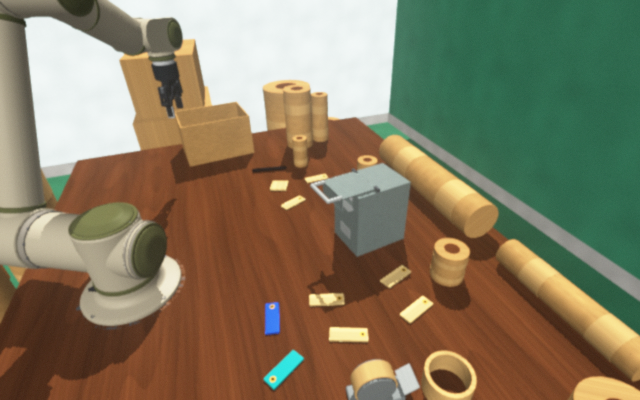

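Run:
```python
import cv2
im=cv2.imread('pics/top0.png')
cv2.imwrite('pics/top0c.png',cv2.resize(im[140:320,200:460],None,fx=3,fy=3,interpolation=cv2.INTER_CUBIC))
```

```text
(no output)
```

View pics/top0c.png

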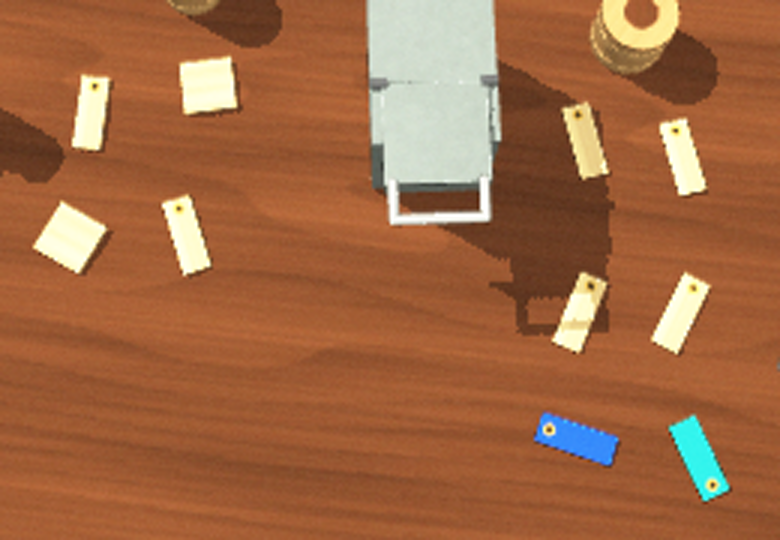

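The top view shows six wooden tallies at (230,177), (262,219), (395,186), (428,192), (394,244) and (427,244). Possible confusions are the square pads at (223,218) and (270,168), and the blue and turquoise look-alikes at (392,286) and (432,292). The crop shows the six as plain wood with an eyelet, so those are the ones I want. The guard bar is at (345,212).

```bash
cat >> h.py <<'E'
def tallies(cam="top",z=0.006,show=True):
    im=robot.camera(cam);info=robot.camera_info(cam);out=[]
    for d in robot.regions_of(cam,"tally1"):
        m=d["pixels"].astype(np.uint8)
        c,_=cv2.findContours(m,cv2.RETR_EXTERNAL,cv2.CHAIN_APPROX_NONE)
        if not c: continue
        ys,xs=np.nonzero(m);
        P=np.array([px2w(cam,(x,y),z,info)[:2] for x,y in zip(xs,ys)])
        ctr,wh,a=cv2.minAreaRect(P.astype(np.float32)*1000)
        w,v=np.linalg.eigh(np.cov(P.T)); ax=v[:,1]; ax=ax*np.sign(ax[0])
        col=im[ys,xs].mean(0)
        out.append((P.mean(0),np.arctan2(ax[1],ax[0]),d["p"],col,np.array(wh)))
        if show: print(np.round(d["xy"],0),"xy",P.mean(0).round(4),"rect",np.round(ctr,1),np.round(wh),"yaw",round(out[-1][1],3),"p",round(d["p"],2),"bgr",col.round())
    return out
E
python3 - <<'E'
from h import *
tallies("top");print();tallies("side")
for z,n,p in ((.140,"slot",(344.8,188.9)),(.189,"hinge",(345.2,164.9)),(.189,"bar",(344.9,211.6))):
    print(n,px2w("top",p,z).round(4))
for p in ((322.7,136),(365.5,135),):print("roof back",px2w("top",p,.184).round(4))
print("side slot/hinge",px2w("side",(362.1,178.3),.189).round(4),px2w("side",(348,197.8),.14).round(4))
E
```

```text
[434. 293.] xy [ 0.2904 -0.3413] rect [ 291.  -340.5] [80. 30.] yaw 0.518 p 0.83 bgr [224. 236.  65.]
[230. 178.] xy [0.5856 0.3262] rect [586.5 326.3] [81. 32.] yaw 0.03 p 0.72 bgr [195. 239. 245.]
[262. 218.] xy [0.4664 0.2077] rect [465.5 207.1] [78. 30.] yaw 0.433 p 0.72 bgr [208. 250. 253.]
[427. 246.] xy [ 0.4357 -0.3128] rect [ 437.2 -312.7] [31. 78.] yaw -0.4 p 0.68 bgr [203. 246. 251.]
[389. 286.] xy [ 0.2981 -0.2169] rect [ 298.3 -215.8] [82. 33.] yaw 1.356 p 0.65 bgr [231. 137.  70.]
[393. 244.] xy [ 0.4296 -0.2105] rect [ 429.1 -209.1] [34. 83.] yaw -0.28 p 0.57 bgr [170. 223. 237.]
[395. 185.] xy [ 0.6125 -0.2017] rect [ 612.8 -201.7] [80. 30.] yaw 0.342 p 0.53 bgr [139. 209. 233.]
[426. 191.] xy [ 0.6028 -0.3069] rect [ 603.7 -306.9] [79. 32.] yaw 0.344 p 0.51 bgr [197. 240. 247.]

[274. 318.] xy [ 0.2988 -0.2201] rect [ 299.8 -218.3] [84. 30.] yaw 1.364 p 0.87 bgr [227. 123.  75.]
[329. 302.] xy [ 0.4274 -0.2133] rect [ 428.1 -213.1] [34. 79.] yaw -0.316 p 0.77 bgr [134. 197. 218.]
[348. 337.] xy [ 0.4383 -0.3172] rect [ 438.7 -316.8] [33. 79.] yaw -0.371 p 0.77 bgr [163. 228. 243.]
[282. 371.] xy [ 0.2922 -0.3436] rect [ 292.4 -342.5] [82. 33.] yaw 0.528 p 0.68 bgr [202. 212.  65.]
[391. 276.] xy [ 0.6085 -0.2071] rect [ 610.1 -205.3] [84. 34.] yaw 0.346 p 0.67 bgr [101. 156. 184.]
[291. 201.] xy [0.4665 0.2017] rect [465.8 203.5] [79. 35.] yaw 0.472 p 0.66 bgr [151. 217. 236.]
[315. 178.] xy [0.5848 0.3212] rect [585.  321.9] [81. 39.] yaw 0.062 p 0.58 bgr [150. 213. 232.]
[417. 310.] xy [ 0.6034 -0.3113] rect [ 604.7 -310.1] [85. 33.] yaw 0.365 p 0.56 bgr [158. 223. 238.]
slot [ 0.5516 -0.0419  0.14  ]
hinge [ 0.608  -0.0353  0.189 ]
bar [ 0.4748 -0.0473  0.189 ]
roof back [0.6888 0.0369 0.184 ]
roof back [ 0.7051 -0.0846  0.184 ]
side slot/hinge [ 0.5998 -0.0244  0.189 ] [ 0.5604 -0.0264  0.14  ]
```

Run:
```python
import cv2
im=cv2.imread('pics/top0.png')
cv2.imwrite('pics/top0d.png',cv2.resize(im[125:225,300:400],None,fx=6,fy=6,interpolation=cv2.INTER_CUBIC))
im=cv2.imread('pics/side0.png')
cv2.imwrite('pics/side0d.png',cv2.resize(im[150:260,300:420],None,fx=5,fy=5,interpolation=cv2.INTER_CUBIC))
```

```text
(no output)
```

View pics/top0d.png

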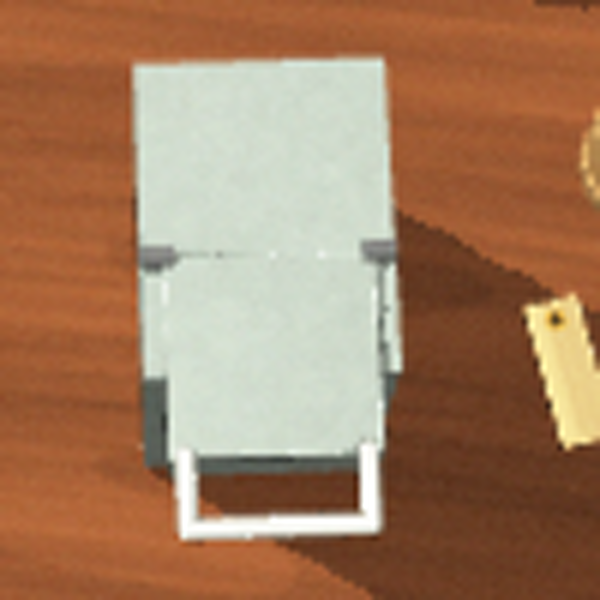

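View pics/side0d.png

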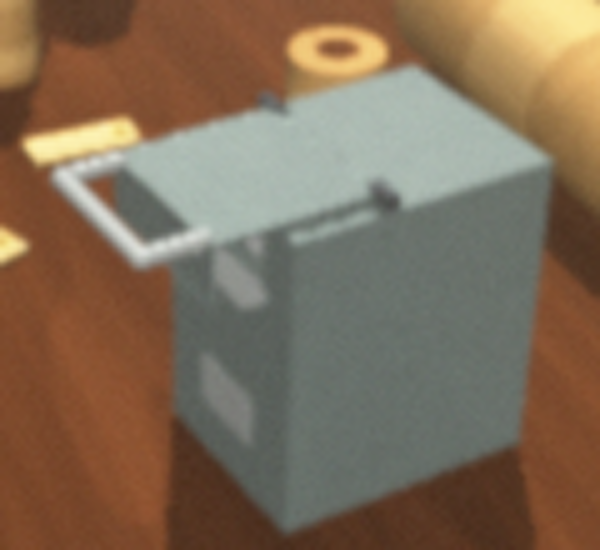

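```bash
cat > fit.py <<'E'
from h import *
from scipy.optimize import least_squares
obs=[("top",(322.2,135.3),(.153,.06,.184)),("top",(364.0,134.6),(.153,-.06,.184)),
("top",(330.6,212.6),(.055-.130,.042,.189)),("top",(362.6,211.4),(.055-.130,-.042,.189)),
("top",(344.8,188.9),(0,0,.14)),("top",(345.2,164.9),(.055,0,.189)),
("side",(382.8,163.2),(.153,.06,.184)),("side",(410.2,182),(.153,-.06,.184)),("side",(357,256.2),(-.002,-.06,0)),("side",(404,238.2),(.153,-.06,0)),("side",(362.1,178.3),(.055,0,.189)),("side",(311.5,185.2),(-.075,.042,.189)),("side",(327.5,201.8),(-.075,-.042,.189))]
inf={c:robot.camera_info(c) for c in("top","side")}
def T(p,X):
    c,s=np.cos(p[2]),np.sin(p[2]);return [p[0]+c*X[0]-s*X[1],p[1]+s*X[0]+c*X[1],X[2]]
for sel in (("top",),("side",),("top","side")):
    f=lambda p:np.concatenate([w2px(c,T(p,X),inf[c])-u for c,u,X in obs if c in sel])
    r=least_squares(f,[.55,-.04,-.1],loss="soft_l1");print(sel,r.x.round(4));print(f(r.x).round(1))
E
python3 fit.py
```

```text
('top',) [ 0.549 -0.042  0.138]
[ 0.1 -0.5  0.2 -1.   0.8 -0.3 -0.5 -0.1 -0.   0.9 -0.4  1.5]
('side',) [ 0.549  -0.0399  0.1348]
[-0.2 -0.4  0.  -0.1 -0.7  0.2 -0.7 -0.   2.7  1.2  0.3  0.   0.1 -0.4]
('top', 'side') [ 0.5488 -0.0413  0.1366]
[-0.1 -0.5 -0.  -0.9  0.5 -0.3 -0.8  0.  -0.3  0.9 -0.7  1.5 -0.2 -0.2
  0.2  0.1 -0.5  0.6 -0.6  0.2  2.8  1.4  0.4  0.3  0.3 -0. ]
```

```bash
cat >> h.py <<'E'
BX=np.array([.549,-.0412]);BY=.137
def box(x,y,z):
    c,s=np.cos(BY),np.sin(BY);return np.array([BX[0]+c*x-s*y,BX[1]+s*x+c*y,z])
def delta(pos,yaw,s=None,tilt=0.):
    """tool down, tool-x at yaw; tilt = turn about the tool y afterwards"""
    s=s or robot.get_state();R0=Rn.from_quat(np.roll(s["ee_rot"],-1))
    c,q=np.cos(yaw),np.sin(yaw)
    R1=Rn.from_matrix(np.array([[c,q,0],[q,-c,0],[0,0,-1.]]))*Rn.from_rotvec([0,tilt,0])
    rv=(R0.inv()*R1).as_rotvec();d=R0.inv().apply(np.array(pos)-s["eef_pos"])
    j1=np.arctan2(pos[1],pos[0]);j6=(j1+np.pi/2-yaw+np.pi)%(2*np.pi)-np.pi
    print("delta",rv.round(3).tolist(),d.round(4).tolist(),"j6~",round(j6,2));return rv,d
E
python3 - <<'E'
from h import *
s=st()
yg=BY+np.pi/2
delta(box(-.077,0,.25),yg)
E
```

```text
t 1.25 pos [0.1656 0.5245 0.2313] q [ 0.      0.1523  0.9883 -0.    ] F [-0.1  0.7  1. ] w 0.0854 j [ 1.05   0.381  1.297 -0.     1.464 -0.215]
delta [-0.0, 0.0, 1.128] [-0.4663, -0.457, -0.0187] j6~ -0.25
```

>>> apply_moves:
  deltas:
    - [0,0,1.128,-0.4663,-0.457,-0.0187,0.29]
    - [0,0,1.128,-0.4663,-0.457,-0.0187,0.29]
    - [0,0,1.128,-0.4663,-0.457,-0.0187,0.29]
    - [0,0,1.128,-0.4663,-0.457,-0.0187,0.29]
    - [0,0,1.128,-0.4663,-0.457,-0.0187,0.29]
    - [0,0,1.128,-0.4663,-0.457,-0.0187,0.29]
    - [0,0,1.128,-0.4663,-0.457,-0.0187,0.29]
    - [0,0,1.128,-0.4663,-0.457,-0.0187,0.29]
    - [0,0,1.128,-0.4663,-0.457,-0.0187,0.29]
    - [0,0,1.128,-0.4663,-0.457,-0.0187,0.29]
    - [0,0,1.128,-0.4663,-0.457,-0.0187,0.29]
    - [0,0,1.128,-0.4663,-0.457,-0.0187,0.29]
    - [0,0,1.128,-0.4663,-0.457,-0.0187,0.29]
    - [0,0,1.128,-0.4663,-0.457,-0.0187,0.29]
    - [0,0,1.128,-0.4663,-0.457,-0.0187,0.29]
    - [0,0,1.128,-0.4663,-0.457,-0.0187,0.29]
    - [0,0,1.128,-0.4663,-0.457,-0.0187,0.29]

```text
time: 2.95
eef_pos: [0.4722, -0.0505, 0.2503]
ee_rot: [0.0, 0.656, 0.754, 0.0]
contact_force: [-0.3, 0.1, 1.2]
gripper_width: 0.0299
```

Run:
```python
from h import *
s=st()
yg=BY+np.pi/2
delta(box(-.077,0,.173),yg)
info=robot.camera_info("wrist");im=pic("wrist","w1")
for n in("guard_bar","guard_hinge","slot"):
    for d in robot.mark_of("wrist",n): print(n,np.round(d["xy"],1),round(d["p"],2),px2w("wrist",d["xy"],.189,info).round(4))
print("exp bar",box(-.075,0,.189),w2px("wrist",box(-.075,.042,.189),info),w2px("wrist",box(-.075,-.042,.189),info))
```

```text
t 2.95 pos [ 0.4722 -0.0505  0.2503] q [1.000e-04 6.564e-01 7.544e-01 1.000e-04] F [-0.3  0.1  1.2] w 0.0299 j [-0.357  0.234  1.459  0.     1.449 -0.495]
delta [0.0, -0.0, 0.002] [-0.0013, 0.0004, 0.0773] j6~ -0.25
guard_bar [327.8 221.7] 0.89 [ 0.477  -0.0518  0.189 ]
guard_hinge [492.4 217.4] 0.95 [ 0.6042 -0.032   0.189 ]
slot [402.3 281.9] 0.7 [ 0.5421 -0.0937  0.189 ]
exp bar [ 0.47470274 -0.05144289  0.189     ] [324.87902781 161.20014489] [324.28299936 273.29353053]
```

View pics/w1.png

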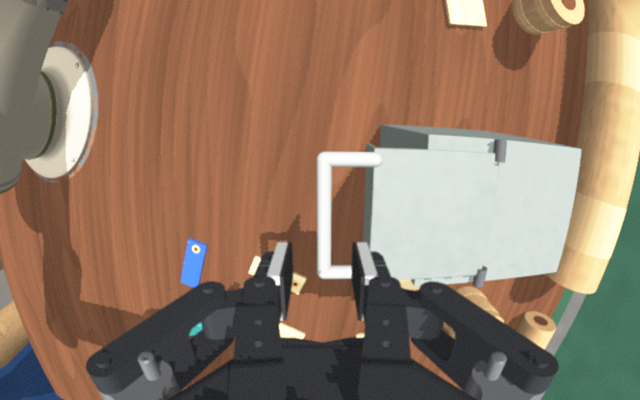

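The wrist view shows the bar at column 325 between the fingers (275 to 370), matching the fit. I'll go down and grip it.

>>> apply_moves:
  deltas:
    - [0,0,0,-0.001,0,0.04,0.29]
    - [0,0,0,-0.001,0,0.065,0.29]
    - [0,0,0,-0.001,0,0.077,0.29]
    - [0,0,0,-0.001,0,0.077,0.29]
    - [0,0,0,-0.001,0,0.077,1]
    - [0,0,0,-0.001,0,0.077,1]
    - [0,0,0,-0.001,0,0.077,1]
    - [0,0,0,-0.001,0,0.077,1]
    - [0,0,0,-0.001,0,0.077,1]

```text
time: 4.05
eef_pos: [0.4738, -0.0526, 0.174]
ee_rot: [0.001, 0.657, 0.754, 0.001]
contact_force: [4.9, 2.6, 3.1]
gripper_width: 0.0075
```

Run:
```python
from h import *
s=st()
pic("wrist","w2")
for q in np.arange(0,2.11,.1):
    d=130*np.array([-np.cos(q)+1,np.sin(q)]);print([0,0,0,0,round(d[0]/1000,3),round(-d[1]/1000,3),1],end=", ")
```

```text
t 4.05 pos [ 0.4738 -0.0526  0.174 ] q [0.0014 0.657  0.7539 0.001 ] F [4.9 2.6 3.1] w 0.0075 j [-3.600e-01  3.070e-01  1.592e+00  1.000e-03  1.239e+00 -4.980e-01]
[0, 0, 0, 0, np.float64(0.0), np.float64(-0.0), 1], [0, 0, 0, 0, np.float64(0.001), np.float64(-0.013), 1], [0, 0, 0, 0, np.float64(0.003), np.float64(-0.026), 1], [0, 0, 0, 0, np.float64(0.006), np.float64(-0.038), 1], [0, 0, 0, 0, np.float64(0.01), np.float64(-0.051), 1], [0, 0, 0, 0, np.float64(0.016), np.float64(-0.062), 1], [0, 0, 0, 0, np.float64(0.023), np.float64(-0.073), 1], [0, 0, 0, 0, np.float64(0.031), np.float64(-0.084), 1], [0, 0, 0, 0, np.float64(0.039), np.float64(-0.093), 1], [0, 0, 0, 0, np.float64(0.049), np.float64(-0.102), 1], [0, 0, 0, 0, np.float64(0.06), np.float64(-0.109), 1], [0, 0, 0, 0, np.float64(0.071), np.float64(-0.116), 1], [0, 0, 0, 0, np.float64(0.083), np.float64(-0.121), 1], [0, 0, 0, 0, np.float64(0.095), np.float64(-0.125), 1], [0, 0, 0, 0, np.float64(0.108), np.float64(-0.128), 1], [0, 0, 0, 0, np.float64(0.121), np.float64(-0.13), 1], [0, 0, 0, 0, np.float64(0.134), np.float64(-0.13), 1], [0, 0, 0, 0, np.float64(0.147), np.float64(-0.129), 1], [0, 0, 0, 0, np.float64(0.16), np.float64(-0.127), 1], [0, 0, 0, 0, np.float64(0.172), np.float64(-0.123), 1], [0, 0, 0, 0, np.float64(0.184), np.float64(-0.118), 1], [0, 0, 0, 0, np.float64(0.196), np.float64(-0.112), 1],
```

View pics/w2.png

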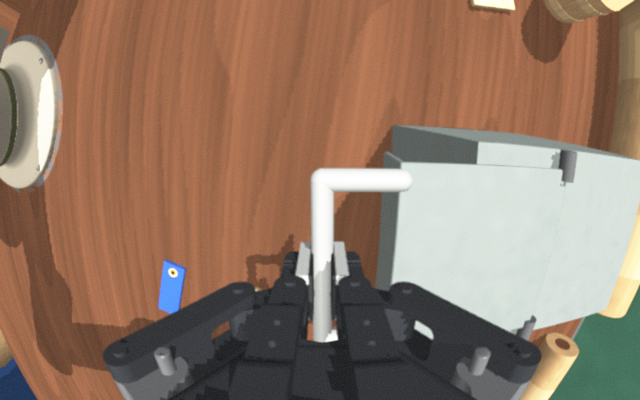

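The bar is held at (323,260), between the closed pads. Now I'll carry it along the arc.

>>> apply_moves:
  deltas:
    - [0,0,0,0,0.001,-0.013,1]
    - [0,0,0,0,0.003,-0.026,1]
    - [0,0,0,0,0.006,-0.038,1]
    - [0,0,0,0,0.01,-0.051,1]
    - [0,0,0,0,0.016,-0.062,1]
    - [0,0,0,0,0.023,-0.073,1]
    - [0,0,0,0,0.031,-0.084,1]
    - [0,0,0,0,0.039,-0.093,1]

```text
time: 4.9
eef_pos: [0.5093, -0.0476, 0.2669]
ee_rot: [-0.002, 0.657, 0.754, -0.002]
contact_force: [-9.9, -1.6, 4.4]
gripper_width: 0.0077
```

>>> apply_moves:
  deltas:
    - [0,0,0,0,0.01,-0.009,1]
    - [0,0,0,0,0.021,-0.016,1]
    - [0,0,0,0,0.032,-0.023,1]
    - [0,0,0,0,0.044,-0.028,1]
    - [0,0,0,0,0.056,-0.032,1]
    - [0,0,0,0,0.069,-0.035,1]
    - [0,0,0,0,0.082,-0.037,1]
    - [0,0,0,0,0.095,-0.037,1]
    - [0,0,0,0,0.108,-0.036,1]
    - [0,0,0,0,0.121,-0.034,1]
    - [0,0,0,0,0.133,-0.03,1]
    - [0,0,0,0,0.145,-0.025,1]
    - [0,0,0,0,0.153,-0.021,1]
    - [0,0,0,0,0.153,-0.021,1]

```text
time: 6.3
eef_pos: [0.6636, -0.0261, 0.2872]
ee_rot: [0.0, 0.657, 0.754, 0.0]
contact_force: [-1.1, 1.9, 4.5]
gripper_width: 0.0073
```

Run:
```python
from h import *
s=st()
im=pic("side","s2");cv2.imwrite('pics/s2c.png',cv2.resize(im[80:260,240:480],None,fx=3,fy=3,interpolation=cv2.INTER_CUBIC))
```

```text
t 6.3 pos [ 0.6636 -0.0261  0.2872] q [3.000e-04 6.568e-01 7.541e-01 3.000e-04] F [-1.1  1.9  4.5] w 0.0073 j [-0.217  0.57   0.818  0.     1.753 -0.355]
```

View pics/s2c.png

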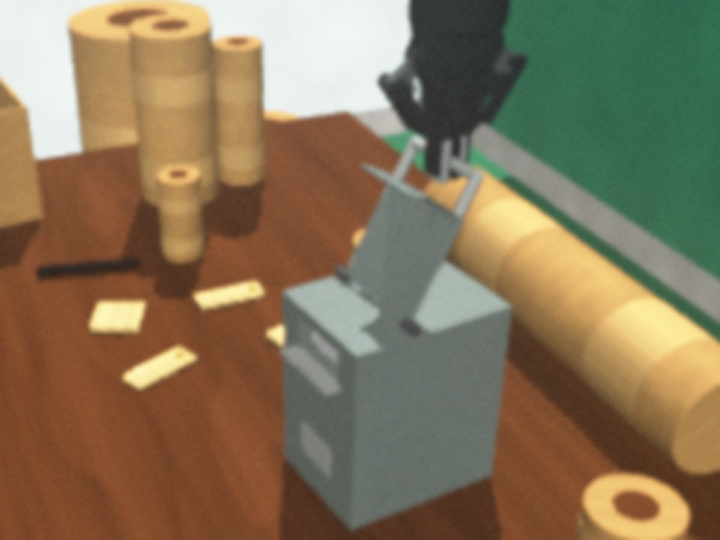

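The side crop shows the guard tipped well back over the roof, still held by the bar. I'll release it and rise.

>>> apply_moves:
  deltas:
    - [0,0,0,0,0.001,0,0.4]
    - [0,0,0,0,0.001,0,0.4]
    - [0,0,0,0,0.001,0,0.4]
    - [0,0,0,0,0.001,-0.03,0.4]
    - [0,0,0,0,0.001,-0.08,0.4]
    - [0,0,0,0,0.001,-0.09,0.0]
    - [0,0,0,0,0.001,-0.09,0.0]

```text
time: 7.05
eef_pos: [0.6642, -0.0265, 0.3791]
ee_rot: [0.002, 0.657, 0.754, 0.001]
contact_force: [-0.4, -0.6, -0.5]
gripper_width: 0.0427
```

Run:
```python
from h import *
s=st()
im=pic("side","s3");cv2.imwrite('pics/s3c.png',cv2.resize(im[80:260,240:480],None,fx=3,fy=3,interpolation=cv2.INTER_CUBIC))
# first: tally at (.429,-.212) a=-.3
a=-.3;u=np.array([np.cos(a),np.sin(a)]);c=np.array([.4285,-.212])
delta(np.r_[c-.03*u,.15],a+np.pi)
```

```text
t 7.05 pos [ 0.6642 -0.0265  0.3791] q [0.0019 0.6571 0.7538 0.001 ] F [-0.4 -0.6 -0.5] w 0.0427 j [-0.218  0.574  0.558 -0.     2.005 -0.354]
delta [0.0, 0.0, -1.134] [-0.1389, -0.2858, 0.2268] j6~ -1.74
```

View pics/s3c.png

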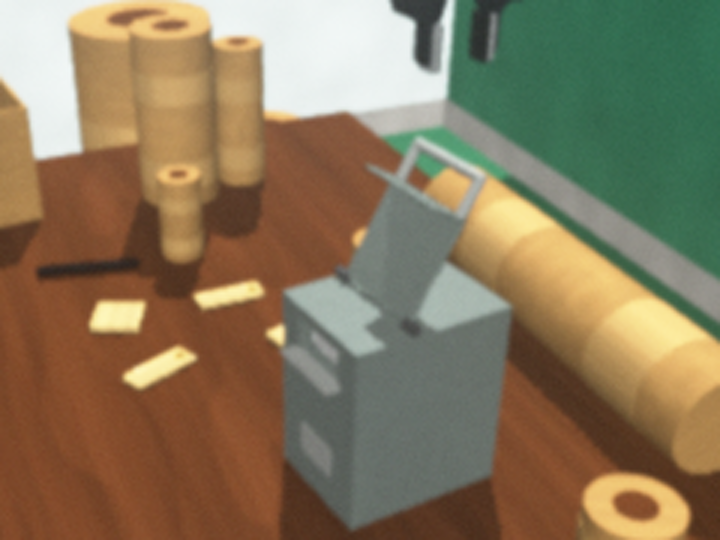

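The guard stays open by itself. Next is the first tally, at top pixel (394,244).

>>> apply_moves:
  deltas:
    - [0,0,-0.15,-0.025,-0.05,0,0.0]
    - [0,0,-0.3,-0.05,-0.1,0,0.0]
    - [0,0,-0.45,-0.08,-0.15,0.02,0.0]
    - [0,0,-0.6,-0.1,-0.2,0.06,0.0]
    - [0,0,-0.75,-0.12,-0.24,0.1,0.0]
    - [0,0,-0.9,-0.1389,-0.2858,0.14,0.0]
    - [0,0,-1.05,-0.1389,-0.2858,0.19,0.0]
    - [0,0,-1.134,-0.1389,-0.2858,0.2268,0.0]
    - [0,0,-1.134,-0.1389,-0.2858,0.2268,0.0]
    - [0,0,-1.134,-0.1389,-0.2858,0.2268,0.0]
    - [0,0,-1.134,-0.1389,-0.2858,0.2268,0.0]

```text
time: 8.2
eef_pos: [0.3998, -0.2028, 0.1504]
ee_rot: [-0.001, 0.15, 0.989, 0.0]
contact_force: [0.5, -0.1, 0.3]
gripper_width: 0.0425
```

```bash
cat >> h.py <<'E'
def near(c,cam="wrist",show=False):
    st();L=[t for t in tallies(cam,show=show)]
    L.sort(key=lambda t:np.linalg.norm(t[0]-c));t=L[0]
    print("tally",t[0].round(4),"rect",t[4].round(),"yaw",round(t[1],3),"p",round(t[2],2),"bgr",t[3].round());return t
def grasp(t,z,off=.030):
    a=t[1];u=np.array([np.cos(a),np.sin(a)]);return delta(np.r_[t[0]-off*u,z],a+np.pi)
E
python3 - <<'E'
from h import *
pic("wrist","w4")
t=near([.4285,-.212]);grasp(t,.002)
E
```

```text
t 8.25 pos [ 0.4005 -0.2031  0.1513] q [ 6.000e-04  1.494e-01  9.888e-01 -3.000e-04] F [-0.7  0.6 -0. ] w 0.043 j [-0.734  0.29   1.696  0.     1.154 -2.005]
tally [ 0.4274 -0.2093] rect [29. 81.] yaw -0.309 p 0.66 bgr [241. 253. 254.]
delta [-0.001, 0.003, 0.01] [0.0032, 0.0024, 0.1497] j6~ -1.73
```

View pics/w4.png

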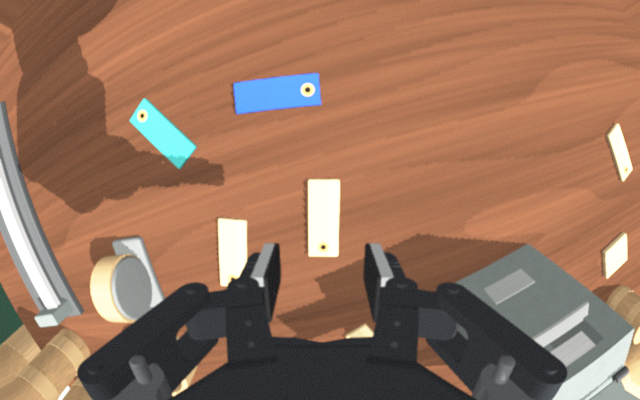

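The wrist picture shows the tally at (323,218), centred between the fingers, with the blue look-alike well clear at (278,92).

>>> apply_moves:
  deltas:
    - [0,0,0.01,0.003,0.0024,0.05,0.0]
    - [0,0,0.01,0.003,0.0024,0.1,0.0]
    - [0,0,0.01,0.003,0.0024,0.13,0.0]
    - [0,0,0.01,0.003,0.0024,0.142,0.0]
    - [0,0,0.01,0.003,0.0024,0.147,0.0]
    - [0,0,0.01,0.003,0.0024,0.15,0.0]
    - [0,0,0.01,0.003,0.0024,0.15,0.0]

```text
time: 9.05
eef_pos: [0.3983, -0.2001, 0.001]
ee_rot: [0.001, 0.154, 0.988, -0.001]
contact_force: [-0.3, 0.0, -0.2]
gripper_width: 0.0426
```

Run:
```python
from h import *
st()
pic("wrist","w5")
```

```text
t 9.05 pos [ 0.3983 -0.2001  0.001 ] q [ 8.000e-04  1.541e-01  9.881e-01 -5.000e-04] F [-0.3  0.  -0.2] w 0.0426 j [-0.732  0.541  1.883 -0.     0.715 -1.994]
```

View pics/w5.png

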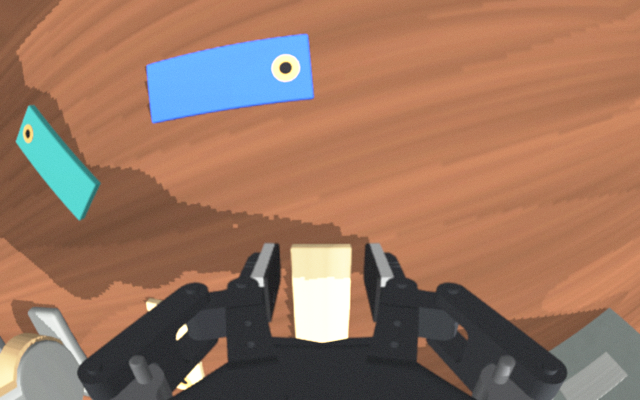

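The tally's rear end (row 245) sits flush between the pads. I'll close and lift.

>>> apply_moves:
  deltas:
    - [0,0,0,0,0,0,1]
    - [0,0,0,0,0,0,1]
    - [0,0,0,0,0,0,1]
    - [0,0,0,0,0,0,1]
    - [0,0,0,0,0,-0.02,1]
    - [0,0,0,0,0,-0.04,1]
    - [0,0,0,0,0,-0.08,1]
    - [0,0,0,0,0,-0.12,1]
    - [0,0,0,0,0,-0.16,1]
    - [0,0,0,0,0,-0.18,1]
    - [0,0,0,0,0,-0.18,1]

```text
time: 10.2
eef_pos: [0.3985, -0.2005, 0.1832]
ee_rot: [0.003, 0.154, 0.988, -0.002]
contact_force: [-0.6, 0.6, -1.0]
gripper_width: 0.0276
```

Run:
```python
from h import *
st()
pic("wrist","w6");im=pic("side","s6");cv2.imwrite('pics/s6c.png',im[130:330,180:440].repeat(3,0).repeat(3,1))
delta(box(-.10,0,.148),BY+np.pi)
delta(box(-.02,0,.148),BY+np.pi)
```

```text
t 10.2 pos [ 0.3985 -0.2005  0.1832] q [ 0.0029  0.1542  0.988  -0.0019] F [-0.6  0.6 -1. ] w 0.0276 j [-0.733  0.244  1.655  0.     1.236 -1.994]
delta [-0.0, 0.0, -0.447] [-0.0059, 0.1538, 0.032] j6~ -1.83
delta [-0.0, 0.0, -0.447] [-0.0781, 0.1884, 0.032] j6~ -1.79
```

View pics/w6.png

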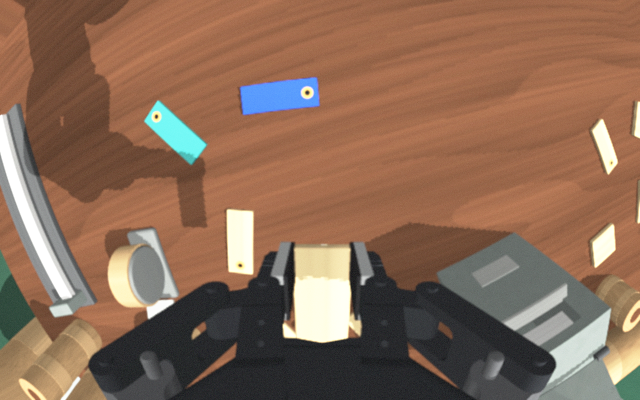

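View pics/s6c.png

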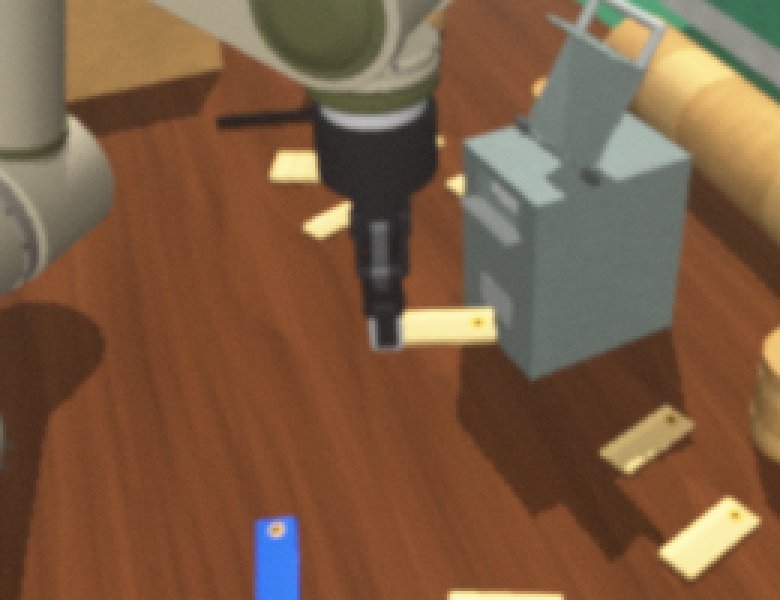

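The tally is held at its rear end and is level. I'll take it to the front of the slot, then push in.

>>> apply_moves:
  deltas:
    - [0,0,-0.15,-0.002,0.045,0.01,1]
    - [0,0,-0.3,-0.004,0.09,0.02,1]
    - [0,0,-0.447,-0.006,0.135,0.032,1]
    - [0,0,-0.447,-0.006,0.154,0.032,1]
    - [0,0,-0.447,-0.006,0.154,0.032,1]
    - [0,0,-0.447,-0.006,0.154,0.032,1]

```text
time: 10.9
eef_pos: [0.4499, -0.055, 0.1473]
ee_rot: [-0.001, -0.069, 0.998, 0.0]
contact_force: [-0.1, -0.1, -0.2]
gripper_width: 0.0269
```

Run:
```python
from h import *
st()
pic("wrist","w7");im=pic("side","s7");cv2.imwrite('pics/s7c.png',cv2.resize(im[130:260,260:420],None,fx=5,fy=5,interpolation=cv2.INTER_CUBIC))
delta(box(-.018,0,.148),BY+np.pi)
```

```text
t 10.9 pos [ 0.4499 -0.055   0.1473] q [-9.000e-04 -6.880e-02  9.976e-01  3.000e-04] F [-0.1 -0.1 -0.2] w 0.0269 j [-0.384  0.304  1.69  -0.     1.15  -2.092]
delta [0.0, -0.001, -0.001] [-0.0821, 0.0011, -0.0002] j6~ -1.79
```

View pics/w7.png

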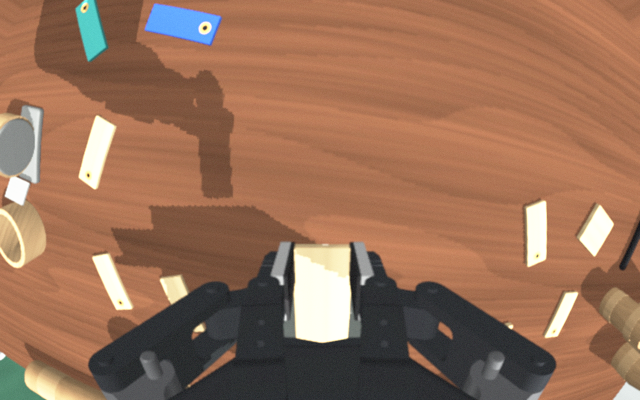

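View pics/s7c.png

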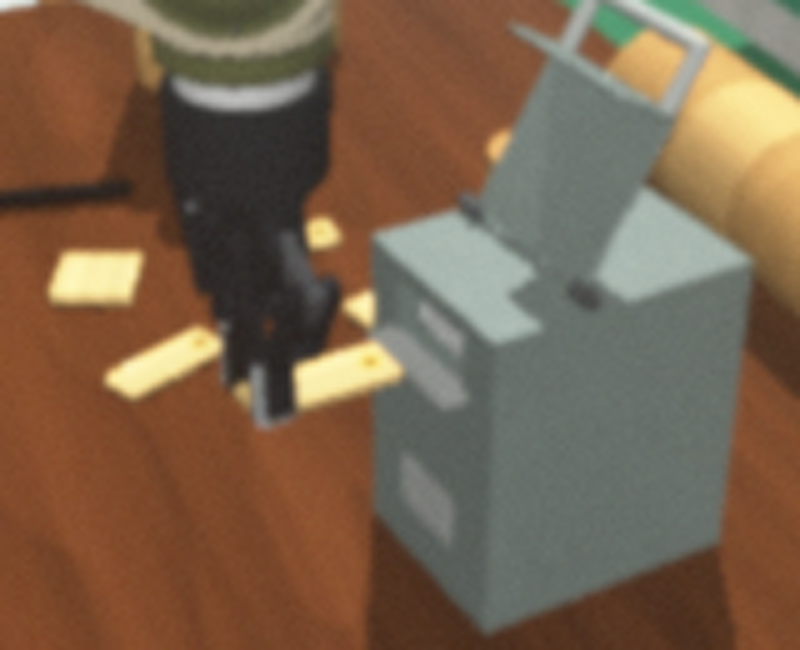

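Run:
```python
from h import *
i=robot.camera_info("side")
im=cv2.imread('pics/side0.png')
for z in(.140,.146,.152,.158):
  print(z,[((w2px("side",box(x,y,z),i)-[260,130])*5).round().tolist() for x,y in((-.03,.015),(-.03,-.015),(-.088,-.015))])
print("fingertip",((w2px("side",box(-.0888,-.0295,.1473),i)-[260,130])*5).round(),((w2px("side",box(-.1108,-.0295,.1473),i)-[260,130])*5).round())
print("slot lower/upper", [((w2px("side",box(0,y,z),i)-[260,130])*5).round().tolist() for y,z in((.032,.14),(-.032,.14),(-.032,.172),(.032,.172))], ((w2px("side",box(-.019,-.038,.14),i)-[260,130])*5).round(),((w2px("side",box(-.019,.038,.14),i)-[260,130])*5).round())
```

```text
0.14 [[365.0, 360.0], [395.0, 389.0], [291.0, 423.0]]
0.146 [[365.0, 350.0], [395.0, 379.0], [291.0, 413.0]]
0.152 [[365.0, 341.0], [395.0, 369.0], [291.0, 403.0]]
0.158 [[365.0, 331.0], [395.0, 359.0], [290.0, 392.0]]
fingertip [303. 426.] [262. 440.]
slot lower/upper [[400.0, 329.0], [464.0, 389.0], [465.0, 335.0], [400.0, 277.0]] [437. 406.] [363. 333.]
```

The projection agrees: the underside is at about 146 mm, the nose at (400,370) in the crop, and the slot is ahead. Pushing in.

>>> apply_moves:
  deltas:
    - [0,0,0,-0.03,0.001,0,1]
    - [0,0,0,-0.05,0.001,0,1]
    - [0,0,0,-0.065,0.001,0,1]
    - [0,0,0,-0.077,0.001,0,1]
    - [0,0,0,-0.082,0.001,0,1]
    - [0,0,0,-0.082,0.001,0,1]

```text
time: 11.6
eef_pos: [0.5314, -0.0436, 0.1479]
ee_rot: [-0.0, -0.068, 0.998, -0.0]
contact_force: [0.3, -0.6, -1.1]
gripper_width: 0.0273
```

Run:
```python
from h import *
st()
im=pic("side","s8");cv2.imwrite('pics/s8c.png',cv2.resize(im[130:260,260:420],None,fx=5,fy=5,interpolation=cv2.INTER_CUBIC))
```

```text
t 11.6 pos [ 0.5314 -0.0436  0.1479] q [-2.000e-04 -6.800e-02  9.977e-01 -0.000e+00] F [ 0.3 -0.6 -1.1] w 0.0273 j [-0.304  0.429  1.479 -0.     1.234 -2.011]
```

View pics/s8c.png

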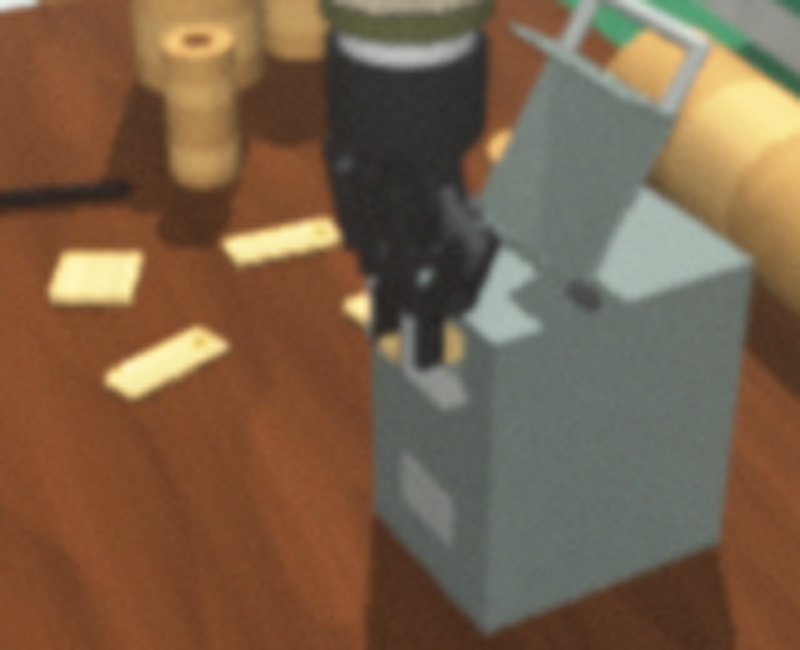

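The tally is in the slot and there is no contact force. I'll release it, back off, shut the fingers and push from behind.

>>> apply_moves:
  deltas:
    - [0,0,0,0,0,0.003,1]
    - [0,0,0,0,0,0.003,0.0]
    - [0,0,0,0,0,0.003,0.0]
    - [0,0,0,0,0,0.003,0.0]
    - [0,0,0,0.03,0,0.002,0.0]
    - [0,0,0,0.05,0,0.002,0.0]
    - [0,0,0,0.05,0,0.002,0.2]

```text
time: 12.35
eef_pos: [0.4802, -0.0495, 0.1465]
ee_rot: [-0.0, -0.068, 0.998, 0.0]
contact_force: [0.2, 0.1, -0.8]
gripper_width: 0.0344
```

Run:
```python
from h import *
st()
im=pic("side","s9");cv2.imwrite('pics/s9c.png',cv2.resize(im[130:260,260:420],None,fx=5,fy=5,interpolation=cv2.INTER_CUBIC))
pic("wrist","w9")
```

```text
t 12.35 pos [ 0.4802 -0.0495  0.1465] q [-4.000e-04 -6.830e-02  9.977e-01  1.000e-04] F [ 0.2  0.1 -0.8] w 0.0344 j [-0.348  0.351  1.616 -0.     1.175 -2.056]
```

View pics/s9c.png

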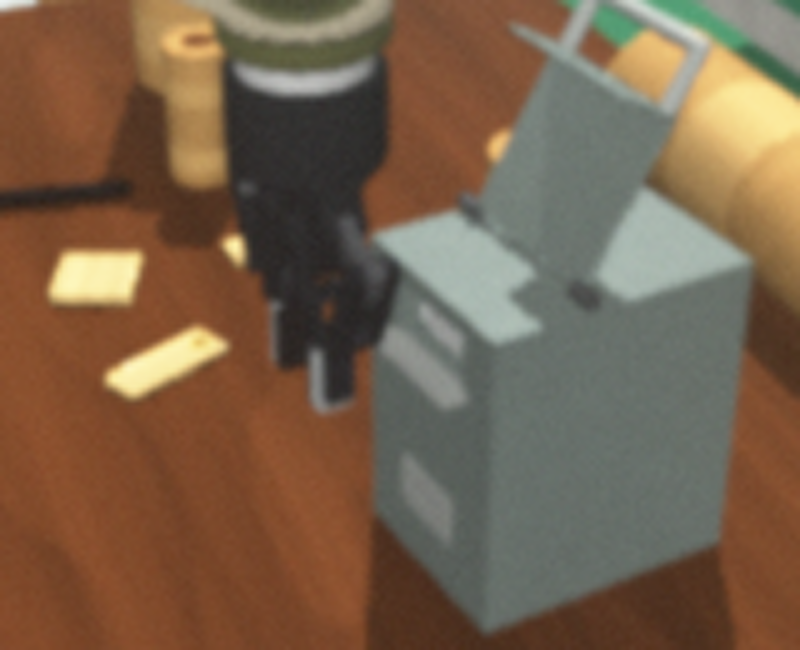

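View pics/w9.png

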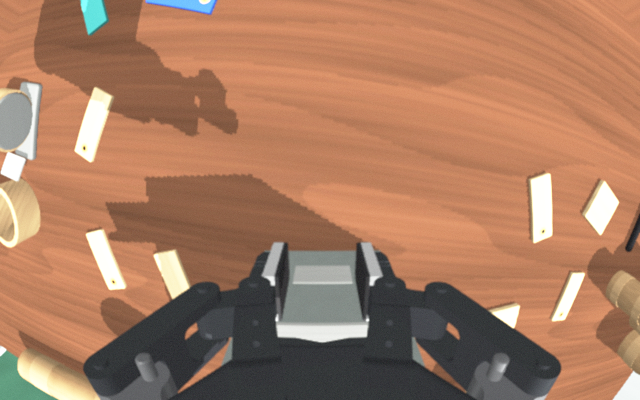

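The side crop shows the slot clear and the flap shut, so the first tally tipped in. Next is the one near (0.437,-0.315).

Run:
```python
from h import *
t=near([.437,-.315],"top");near([.437,-.315],"side");grasp(t,.15)
```

```text
t 12.45 pos [ 0.4825 -0.0497  0.1467] q [ 6.000e-04 -6.840e-02  9.977e-01 -2.000e-04] F [ 0.8  0.1 -1.3] w 0.0344 j [-0.347  0.353  1.612  0.     1.175 -2.055]
tally [ 0.4368 -0.3141] rect [26. 77.] yaw -0.386 p 0.67 bgr [186. 240. 249.]
t 12.55 pos [ 0.4828 -0.0497  0.1464] q [ 5.000e-04 -6.860e-02  9.976e-01 -2.000e-04] F [ 0.4 -0.8 -0.6] w 0.0341 j [-0.347  0.354  1.611  0.     1.175 -2.055]
tally [ 0.4387 -0.3174] rect [36. 81.] yaw -0.41 p 0.91 bgr [149. 213. 230.]
delta [-0.0, 0.0, 0.523] [0.1076, -0.2408, -0.0038] j6~ -1.82
```

>>> apply_moves:
  deltas:
    - [0,0,0.15,0.02,-0.04,-0.01,0.0]
    - [0,0,0.3,0.04,-0.09,-0.01,0.0]
    - [0,0,0.45,0.065,-0.14,-0.01,0.0]
    - [0,0,0.523,0.085,-0.19,-0.005,0.0]
    - [0,0,0.523,0.1076,-0.2408,-0.004,0.0]
    - [0,0,0.523,0.1076,-0.2408,-0.004,0.0]
    - [0,0,0.523,0.1076,-0.2408,-0.004,0.0]
    - [0,0,0.523,0.1076,-0.2408,-0.004,0.0]

```text
time: 13.45
eef_pos: [0.4085, -0.3025, 0.15]
ee_rot: [-0.0, 0.192, 0.981, 0.0]
contact_force: [-0.1, -0.1, 1.0]
gripper_width: 0.0425
```

Run:
```python
from h import *
t=near([.437,-.315]);grasp(t,.002)
```

```text
t 13.45 pos [ 0.4085 -0.3025  0.15  ] q [-2.000e-04  1.919e-01  9.814e-01  3.000e-04] F [-0.1 -0.1  1. ] w 0.0425 j [-0.871  0.387  1.544  0.     1.211 -2.056]
tally [ 0.4375 -0.3122] rect [29. 81.] yaw -0.391 p 0.71 bgr [243. 253. 254.]
delta [0.0, -0.0, 0.006] [-0.0007, 0.0011, 0.1482] j6~ -1.81
```

>>> apply_moves:
  deltas:
    - [0,0,0.006,-0.001,0.001,0.05,0.0]
    - [0,0,0.006,-0.001,0.001,0.1,0.0]
    - [0,0,0.006,-0.001,0.001,0.13,0.0]
    - [0,0,0.006,-0.001,0.001,0.142,0.0]
    - [0,0,0.006,-0.001,0.001,0.147,0.0]
    - [0,0,0.006,-0.001,0.001,0.148,0.0]
    - [0,0,0.006,-0.001,0.001,0.148,1]
    - [0,0,0.006,-0.001,0.001,0.148,1]
    - [0,0,0.006,-0.001,0.001,0.148,1]
    - [0,0,0.006,-0.001,0.001,0.148,1]
    - [0,0,0.006,-0.001,0.001,0.13,1]
    - [0,0,0.006,-0.001,0.001,0.1,1]
    - [0,0,0.006,-0.001,0.001,0.06,1]
    - [0,0,0.006,-0.001,0.001,0.02,1]
    - [0,0,0.006,-0.001,0.001,-0.02,1]
    - [0,0,0.006,-0.001,0.001,-0.02,1]

```text
time: 15.15
eef_pos: [0.4111, -0.3039, 0.1763]
ee_rot: [0.005, 0.195, 0.981, -0.004]
contact_force: [0.1, -0.5, -0.1]
gripper_width: 0.0265
```

Run:
```python
from h import *
st();pic("wrist","w10")
delta(box(-.1,0,.148),BY+np.pi)
```

```text
t 15.15 pos [ 0.4111 -0.3039  0.1763] q [ 0.0047  0.1945  0.9809 -0.0037] F [ 0.1 -0.5 -0.1] w 0.0265 j [-0.868  0.358  1.505  0.     1.267 -2.048]
delta [-0.005, 0.005, -0.529] [0.0582, 0.2446, 0.0242] j6~ -1.83
```

View pics/w10.png

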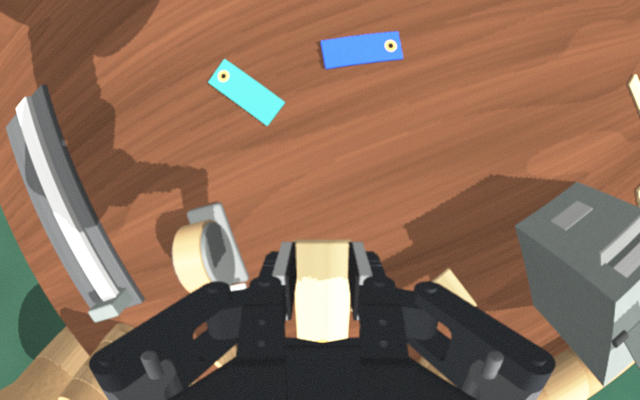

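>>> apply_moves:
  deltas:
    - [0,0,-0.12,0.025,0.04,0.01,1]
    - [0,0,-0.25,0.045,0.085,0.015,1]
    - [0,0,-0.38,0.056,0.13,0.02,1]
    - [0,0,-0.5,0.058,0.18,0.022,1]
    - [0,0,-0.529,0.058,0.22,0.022,1]
    - [0,0,-0.529,0.058,0.2446,0.022,1]
    - [0,0,-0.529,0.058,0.2446,0.022,1]
    - [0,0,-0.529,0.058,0.2446,0.022,1]
    - [0,0,-0.529,0.058,0.2446,0.022,1]

```text
time: 16.1
eef_pos: [0.4489, -0.0547, 0.1479]
ee_rot: [-0.0, -0.068, 0.998, 0.0]
contact_force: [-0.4, -0.3, 0.2]
gripper_width: 0.0265
```

```bash
cat >> h.py <<'E'
def sidec(fn):
    im=pic("side",fn);cv2.imwrite('pics/'+fn+'c.png',cv2.resize(im[130:260,260:420],None,fx=4,fy=4,interpolation=cv2.INTER_CUBIC))
E
python3 - <<'E'
from h import *
st();sidec("s11")
delta(box(-.018,0,.148),BY+np.pi)
E
```

```text
t 16.1 pos [ 0.4489 -0.0547  0.1479] q [-3.000e-04 -6.810e-02  9.977e-01  1.000e-04] F [-0.4 -0.3  0.2] w 0.0265 j [-0.384  0.301  1.692 -0.     1.149 -2.091]
delta [0.0, -0.0, -0.001] [-0.0829, -0.0, -0.0] j6~ -1.79
```

View pics/s11c.png

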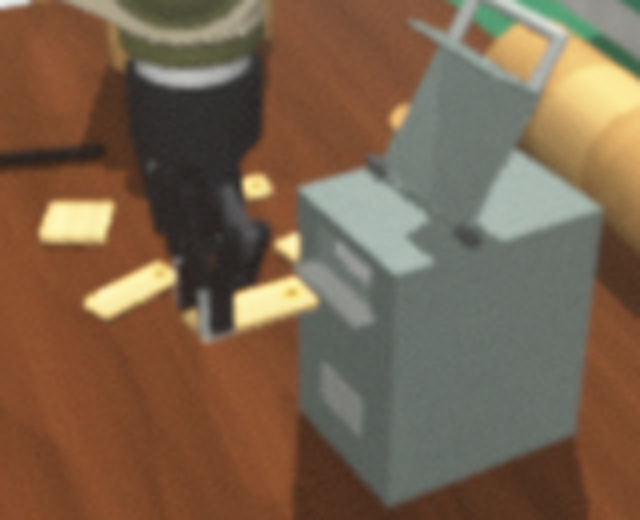

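The pose is the same as last time, with the tally level in front of the slot. I'll insert, settle, release, and back off in one call.

>>> apply_moves:
  deltas:
    - [0,0,0,-0.03,0,0,1]
    - [0,0,0,-0.05,0,0,1]
    - [0,0,0,-0.065,0,0,1]
    - [0,0,0,-0.077,0,0,1]
    - [0,0,0,-0.083,0,0,1]
    - [0,0,0,-0.083,0,0,1]
    - [0,0,0,-0.083,0,0.003,1]
    - [0,0,0,-0.083,0,0.003,0.0]
    - [0,0,0,-0.083,0,0.003,0.0]
    - [0,0,0,-0.083,0,0.003,0.0]
    - [0,0,0,-0.083,0,0.003,0.0]
    - [0,0,0,-0.05,0,0.002,0.0]
    - [0,0,0,-0.03,0,0.002,0.0]

```text
time: 17.45
eef_pos: [0.4776, -0.0498, 0.1461]
ee_rot: [-0.0, -0.069, 0.998, 0.0]
contact_force: [-0.6, -0.3, 0.5]
gripper_width: 0.0429
```

Run:
```python
from h import *
st();sidec("s12")
t=near([.603,-.309],"top",True);grasp(t,.15)
```

```text
t 17.45 pos [ 0.4776 -0.0498  0.1461] q [-3.000e-04 -6.870e-02  9.976e-01  1.000e-04] F [-0.6 -0.3  0.5] w 0.0429 j [-0.351  0.347  1.623 -0.     1.171 -2.059]
t 17.5 pos [ 0.4755 -0.0497  0.1461] q [-1.300e-03 -6.860e-02  9.976e-01  3.000e-04] F [-0.4  1.3 -0.5] w 0.0427 j [-3.520e-01  3.450e-01  1.628e+00 -1.000e-03  1.172e+00 -2.060e+00]
[390. 285.] xy [ 0.2981 -0.2143] rect [ 298.  -214.4] [80. 31.] yaw 1.36 p 0.83 bgr [236. 135.  66.]
[230. 176.] xy [0.5872 0.3263] rect [587.1 325.8] [74. 29.] yaw 0.051 p 0.81 bgr [201. 249. 253.]
[424. 190.] xy [ 0.6041 -0.3072] rect [ 604.4 -307.3] [79. 31.] yaw 0.334 p 0.7 bgr [195. 244. 250.]
[261. 220.] xy [0.4654 0.2066] rect [466.1 206.1] [84. 33.] yaw 0.471 p 0.69 bgr [187. 234. 244.]
[395. 186.] xy [ 0.6116 -0.2024] rect [ 611.9 -202.7] [77. 30.] yaw 0.339 p 0.67 bgr [135. 205. 231.]
[432. 292.] xy [ 0.2929 -0.3396] rect [ 292.2 -339.5] [80. 34.] yaw 0.517 p 0.56 bgr [155. 171.  47.]
tally [ 0.6041 -0.3072] rect [79. 31.] yaw 0.334 p 0.7 bgr [195. 244. 250.]
delta [-0.0, 0.0, -0.197] [-0.0598, -0.2777, -0.0033] j6~ -2.41
```

View pics/s12c.png

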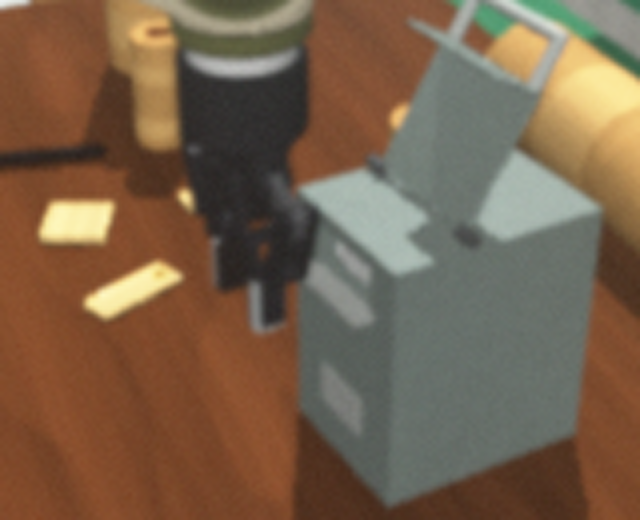

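Slot clear, two tallies in. None of the others has moved. Next is (0.604,-0.307).

>>> apply_moves:
  deltas:
    - [0,0,-0.05,0.01,-0.04,-0.01,0.0]
    - [0,0,-0.1,0.01,-0.09,-0.01,0.0]
    - [0,0,-0.15,0.005,-0.14,-0.01,0.0]
    - [0,0,-0.197,-0.02,-0.18,-0.005,0.0]
    - [0,0,-0.197,-0.04,-0.22,-0.004,0.0]
    - [0,0,-0.197,-0.06,-0.26,-0.003,0.0]
    - [0,0,-0.197,-0.06,-0.278,-0.003,0.0]
    - [0,0,-0.197,-0.06,-0.278,-0.003,0.0]
    - [0,0,-0.197,-0.06,-0.278,-0.003,0.0]

```text
time: 18.5
eef_pos: [0.5768, -0.3168, 0.1488]
ee_rot: [-0.0, -0.166, 0.986, 0.0]
contact_force: [-0.2, 0.3, 0.2]
gripper_width: 0.0425
```

Run:
```python
from h import *
t=near([.604,-.308]);grasp(t,.002);pic("wrist","w13")
```

```text
t 18.5 pos [ 0.5768 -0.3168  0.1488] q [-1.000e-04 -1.663e-01  9.861e-01  3.000e-04] F [-0.2  0.3  0.2] w 0.0425 j [-0.682  0.632  1.097  0.     1.413 -2.587]
tally [ 0.6041 -0.3071] rect [80. 31.] yaw 0.344 p 0.58 bgr [244. 252. 253.]
delta [0.0, 0.0, -0.009] [0.0011, -0.0009, 0.1474] j6~ -2.42
```

View pics/w13.png

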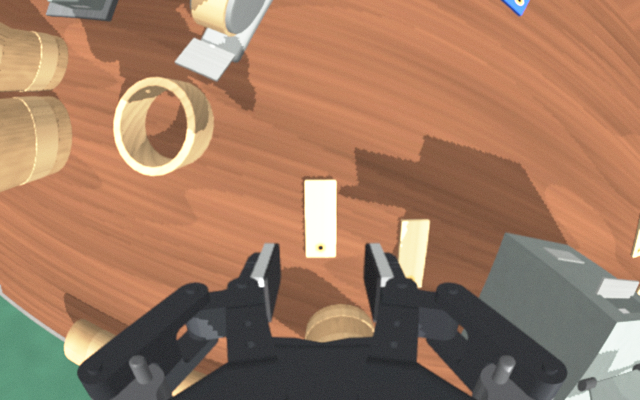

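The tally is at (321,218), centred, and nothing is in the way.

>>> apply_moves:
  deltas:
    - [0,0,-0.009,0.001,-0.001,0.05,0.0]
    - [0,0,-0.009,0.001,-0.001,0.1,0.0]
    - [0,0,-0.009,0.001,-0.001,0.13,0.0]
    - [0,0,-0.009,0.001,-0.001,0.142,0.0]
    - [0,0,-0.009,0.001,-0.001,0.146,0.0]
    - [0,0,-0.009,0.001,-0.001,0.147,0.0]
    - [0,0,-0.009,0.001,-0.001,0.147,1]
    - [0,0,-0.009,0.001,-0.001,0.147,1]
    - [0,0,-0.009,0.001,-0.001,0.147,1]
    - [0,0,-0.009,0.001,-0.001,0.147,1]
    - [0,0,-0.009,0.001,-0.001,0.13,1]
    - [0,0,-0.009,0.001,-0.001,0.1,1]
    - [0,0,-0.009,0.001,-0.001,0.06,1]
    - [0,0,-0.009,0.001,-0.001,0.02,1]
    - [0,0,-0.009,0.001,-0.001,-0.01,1]
    - [0,0,-0.009,0.001,-0.001,-0.01,1]
    - [0,0,-0.009,0.001,-0.001,-0.01,1]

```text
time: 20.35
eef_pos: [0.5759, -0.3184, 0.1602]
ee_rot: [0.001, -0.171, 0.985, -0.001]
contact_force: [0.7, -0.2, -1.3]
gripper_width: 0.0249
```

Run:
```python
from h import *
st();pic("wrist","w14")
delta(box(-.1,0,.148),BY+np.pi)
```

```text
t 20.35 pos [ 0.5759 -0.3184  0.1602] q [ 6.000e-04 -1.708e-01  9.853e-01 -7.000e-04] F [ 0.7 -0.2 -1.3] w 0.0249 j [-0.685  0.622  1.082 -0.     1.435 -2.599]
delta [0.0, -0.0, 0.206] [0.0297, 0.2902, 0.0111] j6~ -1.83
```

View pics/w14.png

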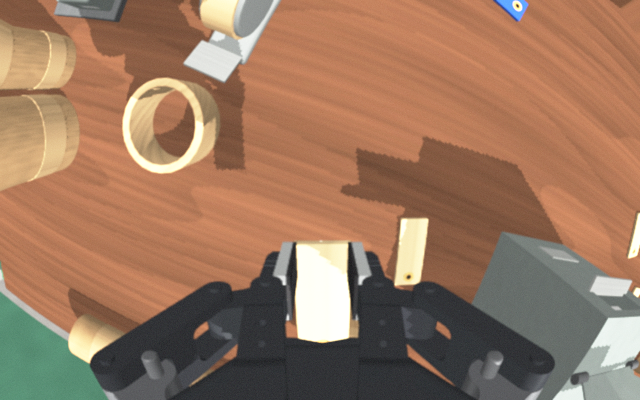

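Held. I'll back away from the box side first, then go across.

>>> apply_moves:
  deltas:
    - [0,0,0,0.045,0.015,0.005,1]
    - [0,0,0,0.085,0.03,0.01,1]
    - [0,0,0.03,0.118,0.042,0.011,1]
    - [0,0,0.06,0.105,0.08,0.011,1]
    - [0,0,0.1,0.09,0.125,0.011,1]
    - [0,0,0.15,0.073,0.17,0.011,1]
    - [0,0,0.206,0.057,0.215,0.011,1]
    - [0,0,0.206,0.043,0.255,0.011,1]
    - [0,0,0.206,0.03,0.29,0.011,1]
    - [0,0,0.206,0.03,0.29,0.011,1]
    - [0,0,0.206,0.03,0.29,0.011,1]
    - [0,0,0.206,0.03,0.29,0.011,1]

```text
time: 21.6
eef_pos: [0.45, -0.0562, 0.1478]
ee_rot: [-0.0, -0.068, 0.998, 0.0]
contact_force: [0.6, -0.2, -0.4]
gripper_width: 0.0252
```

Run:
```python
from h import *
st();sidec("s15")
delta(box(-.018,0,.148),BY+np.pi)
```

```text
t 21.6 pos [ 0.45   -0.0562  0.1478] q [-4.000e-04 -6.810e-02  9.977e-01  1.000e-04] F [ 0.6 -0.2 -0.4] w 0.0252 j [-0.386  0.303  1.689 -0.     1.15  -2.093]
delta [0.0, -0.001, -0.001] [-0.0821, 0.0016, -0.0002] j6~ -1.79
```

View pics/s15c.png

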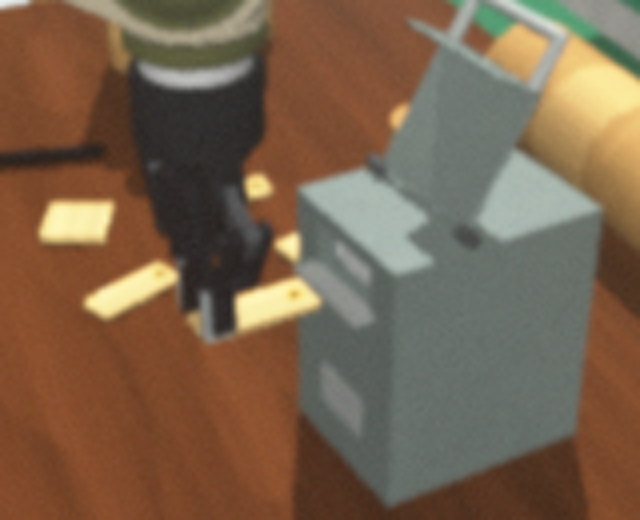

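The pose matches the earlier two, so I'll insert.

>>> apply_moves:
  deltas:
    - [0,0,0,-0.03,0.001,0,1]
    - [0,0,0,-0.05,0.0015,0,1]
    - [0,0,0,-0.065,0.0015,0,1]
    - [0,0,0,-0.077,0.0015,0,1]
    - [0,0,0,-0.082,0.0015,0,1]
    - [0,0,0,-0.082,0.0015,0,1]
    - [0,0,0,-0.082,0.0015,0.003,1]
    - [0,0,0,-0.082,0.0015,0.003,0.0]
    - [0,0,0,-0.082,0.0015,0.003,0.0]
    - [0,0,0,-0.082,0.0015,0.003,0.0]
    - [0,0,0,-0.082,0.0015,0.003,0.0]
    - [0,0,0,-0.05,0.0015,0.002,0.0]
    - [0,0,0,-0.03,0.0015,0.002,0.0]

```text
time: 22.95
eef_pos: [0.4783, -0.0497, 0.1461]
ee_rot: [-0.0, -0.069, 0.998, 0.0]
contact_force: [0.2, -0.8, -0.8]
gripper_width: 0.0427
```

Run:
```python
from h import *
st();sidec("s16")
t=near([.612,-.203],"top",True);grasp(t,.15)
```

```text
t 22.95 pos [ 0.4783 -0.0497  0.1461] q [-3.000e-04 -6.870e-02  9.976e-01  1.000e-04] F [ 0.2 -0.8 -0.8] w 0.0427 j [-0.35   0.348  1.622 -0.     1.172 -2.059]
t 23.0 pos [ 0.476  -0.0496  0.1462] q [-1.200e-03 -6.860e-02  9.976e-01  3.000e-04] F [-1.1  1.8 -0.9] w 0.0426 j [-3.520e-01  3.450e-01  1.627e+00 -1.000e-03  1.172e+00 -2.060e+00]
[390. 286.] xy [ 0.2977 -0.216 ] rect [ 298.3 -215.2] [79. 30.] yaw 1.354 p 0.78 bgr [240. 138.  66.]
[397. 185.] xy [ 0.6113 -0.2019] rect [ 611.6 -202.2] [81. 33.] yaw 0.34 p 0.67 bgr [128. 195. 222.]
[264. 218.] xy [0.4672 0.2072] rect [466.  206.1] [76. 28.] yaw 0.428 p 0.65 bgr [205. 250. 254.]
[430. 292.] xy [ 0.2913 -0.3411] rect [ 291.8 -340.8] [81. 32.] yaw 0.549 p 0.54 bgr [162. 178.  46.]
tally [ 0.6113 -0.2019] rect [81. 33.] yaw 0.34 p 0.67 bgr [128. 195. 222.]
delta [-0.0, 0.001, -0.204] [-0.0807, -0.1746, -0.0032] j6~ -2.26
```

View pics/s16c.png

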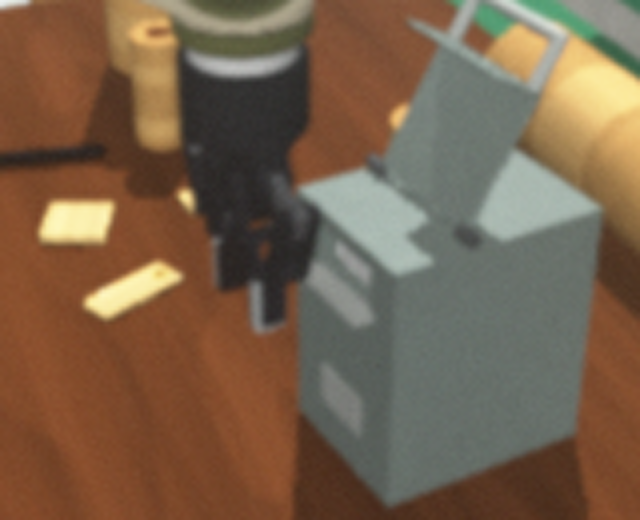

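Three are in. The next tally lies beside the box at (0.611,-0.202), so I'll go round laterally first.

>>> apply_moves:
  deltas:
    - [0,0,-0.05,0.01,-0.04,-0.01,0.0]
    - [0,0,-0.1,0.01,-0.09,-0.01,0.0]
    - [0,0,-0.15,0.005,-0.135,-0.01,0.0]
    - [0,0,-0.204,-0.01,-0.175,-0.005,0.0]
    - [0,0,-0.204,-0.04,-0.175,-0.004,0.0]
    - [0,0,-0.204,-0.07,-0.175,-0.003,0.0]
    - [0,0,-0.204,-0.081,-0.175,-0.003,0.0]
    - [0,0,-0.204,-0.081,-0.175,-0.003,0.0]
    - [0,0,-0.204,-0.081,-0.175,-0.003,0.0]

```text
time: 24.0
eef_pos: [0.5839, -0.2121, 0.1489]
ee_rot: [-0.0, -0.17, 0.985, 0.0]
contact_force: [-0.4, 0.1, -0.5]
gripper_width: 0.043
```

Run:
```python
from h import *
t=near([.611,-.203]);grasp(t,.002);pic("wrist","w17")
```

```text
t 24.0 pos [ 0.5839 -0.2121  0.1489] q [-1.000e-04 -1.700e-01  9.854e-01  1.000e-04] F [-0.4  0.1 -0.5] w 0.043 j [-0.539  0.57   1.218 -0.     1.354 -2.451]
tally [ 0.6098 -0.2026] rect [78. 30.] yaw 0.356 p 0.56 bgr [194. 239. 249.]
delta [-0.0, -0.0, -0.015] [0.0019, -0.0002, 0.1473] j6~ -2.28
```

View pics/w17.png

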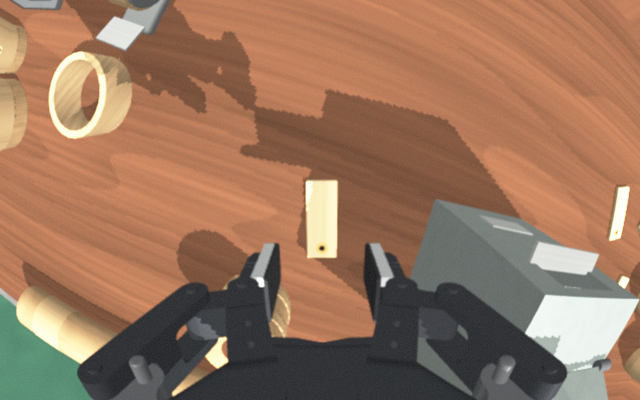

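Run:
```python
from h import *
for p,z in(((412.5,147),.09),((262,126),.09),((179,169),.11)): print(px2w("top",p,z).round(3))
```

```text
[ 0.72  -0.237  0.09 ]
[0.738 0.232 0.09 ]
[0.568 0.455 0.11 ]
```

>>> apply_moves:
  deltas:
    - [0,0,-0.015,0.002,0,0.05,0.0]
    - [0,0,-0.015,0.002,0,0.1,0.0]
    - [0,0,-0.015,0.002,0,0.13,0.0]
    - [0,0,-0.015,0.002,0,0.142,0.0]
    - [0,0,-0.015,0.002,0,0.146,0.0]
    - [0,0,-0.015,0.002,0,0.147,0.0]
    - [0,0,-0.015,0.002,0,0.147,1]
    - [0,0,-0.015,0.002,0,0.147,1]
    - [0,0,-0.015,0.002,0,0.147,1]
    - [0,0,-0.015,0.002,0,0.147,1]
    - [0,0,-0.015,0.002,0,0.13,1]
    - [0,0,-0.015,0.002,0,0.1,1]
    - [0,0,-0.015,0.002,0,0.06,1]
    - [0,0,-0.015,0.002,0,0.02,1]
    - [0,0,-0.015,0.002,0,-0.01,1]
    - [0,0,-0.015,0.002,0,-0.01,1]
    - [0,0,-0.015,0.002,0,-0.01,1]

```text
time: 25.85
eef_pos: [0.5819, -0.2128, 0.1602]
ee_rot: [0.001, -0.177, 0.984, -0.001]
contact_force: [-0.7, -0.0, -0.8]
gripper_width: 0.0254
```

Run:
```python
from h import *
st();pic("wrist","w18")
delta(box(-.1,0,.148)-[0,.12,0],BY+np.pi)
delta(box(-.1,0,.148),BY+np.pi)
```

```text
t 25.85 pos [ 0.5819 -0.2128  0.1602] q [ 7.000e-04 -1.772e-01  9.842e-01 -6.000e-04] F [-0.7 -0.  -0.8] w 0.0254 j [-0.541  0.556  1.209 -0.     1.375 -2.468]
delta [0.0, -0.0, 0.219] [0.1102, 0.0812, 0.011] j6~ -2.08
delta [0.0, -0.0, 0.219] [0.0683, 0.1937, 0.011] j6~ -1.83
```

View pics/w18.png

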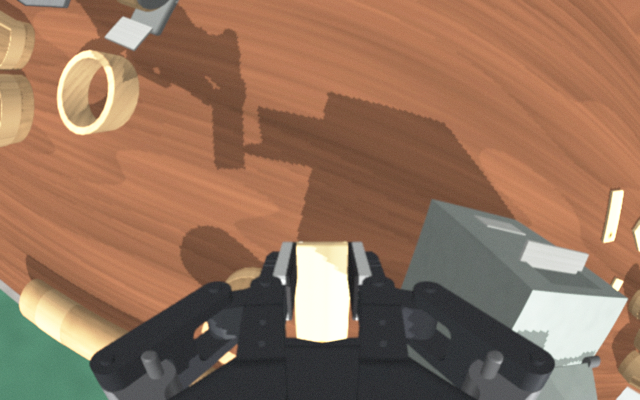

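Held. I'll back out to (0.45,-0.175), then across.

>>> apply_moves:
  deltas:
    - [0,0,0,0.04,0.01,0.005,1]
    - [0,0,0,0.08,0.035,0.01,1]
    - [0,0,0.05,0.11,0.07,0.011,1]
    - [0,0,0.12,0.105,0.1,0.011,1]
    - [0,0,0.19,0.09,0.14,0.011,1]
    - [0,0,0.219,0.075,0.175,0.011,1]
    - [0,0,0.219,0.0683,0.1937,0.011,1]
    - [0,0,0.219,0.0683,0.1937,0.011,1]
    - [0,0,0.219,0.0683,0.1937,0.011,1]
    - [0,0,0.219,0.0683,0.1937,0.011,1]

```text
time: 26.9
eef_pos: [0.4503, -0.056, 0.1478]
ee_rot: [-0.0, -0.068, 0.998, 0.0]
contact_force: [-0.1, 0.7, 0.4]
gripper_width: 0.0257
```

Run:
```python
from h import *
st();sidec("s19")
delta(box(-.018,0,.148),BY+np.pi)
```

```text
t 26.9 pos [ 0.4503 -0.056   0.1478] q [-4.000e-04 -6.810e-02  9.977e-01  0.000e+00] F [-0.1  0.7  0.4] w 0.0257 j [-0.385  0.303  1.689 -0.     1.15  -2.092]
delta [0.0, -0.001, -0.001] [-0.0818, 0.0013, -0.0001] j6~ -1.79
```

View pics/s19c.png

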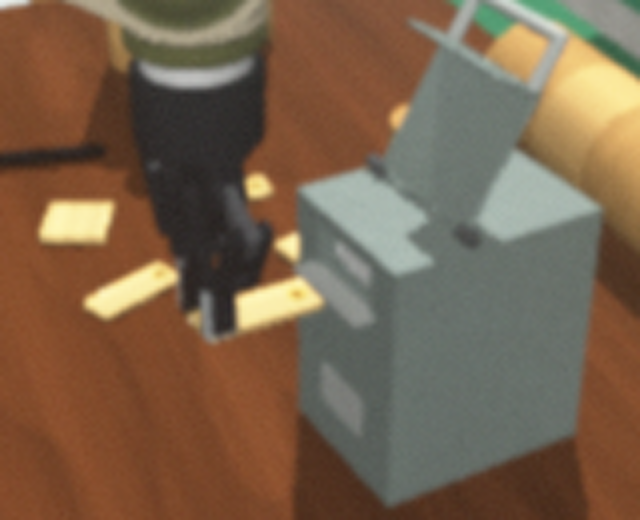

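>>> apply_moves:
  deltas:
    - [0,0,0,-0.03,0.001,0,1]
    - [0,0,0,-0.05,0.0013,0,1]
    - [0,0,0,-0.065,0.0013,0,1]
    - [0,0,0,-0.077,0.0013,0,1]
    - [0,0,0,-0.082,0.0013,0,1]
    - [0,0,0,-0.082,0.0013,0,1]
    - [0,0,0,-0.082,0.0013,0.003,1]
    - [0,0,0,-0.082,0.0013,0.003,0.0]
    - [0,0,0,-0.082,0.0013,0.003,0.0]
    - [0,0,0,-0.082,0.0013,0.003,0.0]
    - [0,0,0,-0.082,0.0013,0.003,0.0]
    - [0,0,0,-0.05,0.0013,0.002,0.0]
    - [0,0,0,-0.03,0.0013,0.002,0.0]

```text
time: 28.25
eef_pos: [0.4785, -0.0496, 0.1461]
ee_rot: [-0.0, -0.069, 0.998, 0.0]
contact_force: [0.0, 0.0, -1.1]
gripper_width: 0.0426
```

Run:
```python
from h import *
st();sidec("s20")
t=near([.466,.207],"top",True);grasp(t,.15)
```

```text
t 28.25 pos [ 0.4785 -0.0496  0.1461] q [-3.000e-04 -6.880e-02  9.976e-01  1.000e-04] F [ 0.   0.  -1.1] w 0.0426 j [-0.35   0.349  1.621 -0.     1.172 -2.058]
t 28.3 pos [ 0.4763 -0.0494  0.1461] q [-1.200e-03 -6.860e-02  9.976e-01  3.000e-04] F [-0.3  0.7 -0. ] w 0.043 j [-3.510e-01  3.460e-01  1.626e+00 -1.000e-03  1.172e+00 -2.059e+00]
[431. 296.] xy [ 0.2917 -0.3411] rect [ 292.3 -340.4] [80. 28.] yaw 0.508 p 0.71 bgr [168. 184.  46.]
[388. 287.] xy [ 0.2984 -0.2138] rect [ 298.7 -213.6] [84. 32.] yaw 1.374 p 0.65 bgr [228. 133.  69.]
[233. 178.] xy [0.5829 0.3262] rect [583.6 327.5] [74. 29.] yaw 0.055 p 0.56 bgr [199. 245. 250.]
[346. 151.] xy [ 0.7172 -0.0297] rect [711.4 -27.7] [165. 139.] yaw 0.705 p 0.52 bgr [155. 167. 160.]
[260. 221.] xy [0.4648 0.2058] rect [464.5 205.8] [81. 32.] yaw 0.441 p 0.51 bgr [195. 241. 248.]
tally [0.4648 0.2058] rect [81. 32.] yaw 0.441 p 0.51 bgr [195. 241. 248.]
delta [-0.0, 0.001, -0.305] [0.0085, 0.2462, -0.0034] j6~ -1.6
```

View pics/s20c.png

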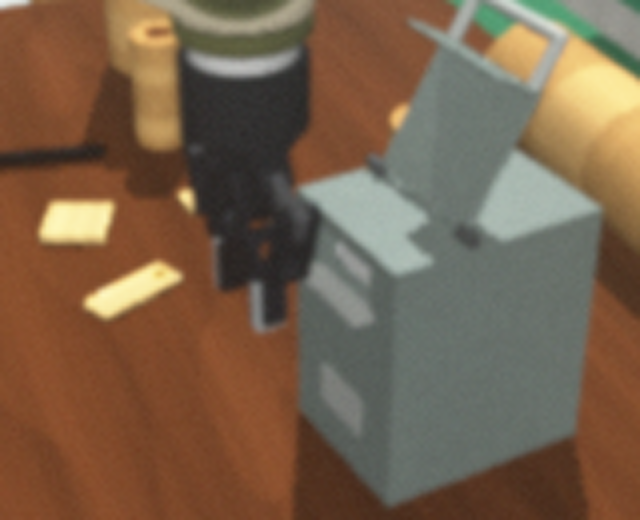

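Four in, slot clear. Next is the left side, (0.466,0.206).

>>> apply_moves:
  deltas:
    - [0,0,-0.08,0.01,0.04,-0.01,0.0]
    - [0,0,-0.16,0.01,0.085,-0.01,0.0]
    - [0,0,-0.24,0.01,0.13,-0.01,0.0]
    - [0,0,-0.305,0.01,0.175,-0.005,0.0]
    - [0,0,-0.305,0.0085,0.22,-0.003,0.0]
    - [0,0,-0.305,0.0085,0.246,-0.003,0.0]
    - [0,0,-0.305,0.0085,0.246,-0.003,0.0]
    - [0,0,-0.305,0.0085,0.246,-0.003,0.0]

```text
time: 29.2
eef_pos: [0.4384, 0.1934, 0.1492]
ee_rot: [0.0, -0.22, 0.975, -0.0]
contact_force: [-0.3, -1.0, 0.4]
gripper_width: 0.0427
```

Run:
```python
from h import *
t=near([.466,.206]);grasp(t,.002);pic("wrist","w21")
```

```text
t 29.2 pos [0.4384 0.1934 0.1492] q [ 2.000e-04 -2.200e-01  9.755e-01 -1.000e-04] F [-0.3 -1.   0.4] w 0.0427 j [ 0.168  0.341  1.623 -0.     1.177 -1.847]
tally [0.4639 0.206 ] rect [80. 29.] yaw 0.42 p 0.57 bgr [243. 254. 254.]
delta [-0.0, 0.0, 0.022] [0.0011, 0.0022, 0.1472] j6~ -1.57
```

View pics/w21.png

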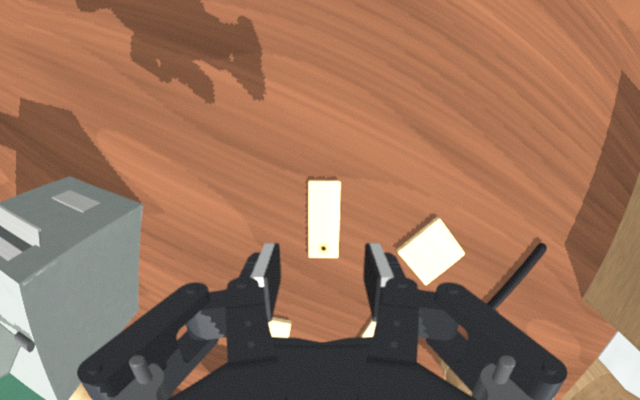

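>>> apply_moves:
  deltas:
    - [0,0,0.02,0.001,0.002,0.05,0.0]
    - [0,0,0.02,0.001,0.002,0.1,0.0]
    - [0,0,0.02,0.001,0.002,0.13,0.0]
    - [0,0,0.02,0.001,0.002,0.142,0.0]
    - [0,0,0.02,0.001,0.002,0.146,0.0]
    - [0,0,0.02,0.001,0.002,0.147,0.0]
    - [0,0,0.02,0.001,0.002,0.147,1]
    - [0,0,0.02,0.001,0.002,0.147,1]
    - [0,0,0.02,0.001,0.002,0.147,1]
    - [0,0,0.02,0.001,0.002,0.147,1]
    - [0,0,0.02,0.001,0.002,0.13,1]
    - [0,0,0.02,0.001,0.002,0.1,1]
    - [0,0,0.02,0.001,0.002,0.06,1]
    - [0,0,0.02,0.001,0.002,0.02,1]
    - [0,0,0.02,0.001,0.002,-0.01,1]
    - [0,0,0.02,0.001,0.002,-0.01,1]
    - [0,0,0.02,0.001,0.002,-0.01,1]

```text
time: 31.05
eef_pos: [0.4359, 0.1943, 0.1597]
ee_rot: [0.001, -0.21, 0.978, 0.0]
contact_force: [0.1, -0.7, 0.0]
gripper_width: 0.0267
```

Run:
```python
from h import *
st();pic("wrist","w22")
delta(box(-.1,0,.148),BY+np.pi)
```

```text
t 31.05 pos [0.4359 0.1943 0.1597] q [ 7.000e-04 -2.096e-01  9.778e-01  0.000e+00] F [ 0.1 -0.7  0. ] w 0.0267 j [ 0.17   0.325  1.612  0.     1.203 -1.823]
delta [0.0, -0.001, 0.285] [0.0889, -0.233, 0.0108] j6~ -1.83
```

View pics/w22.png

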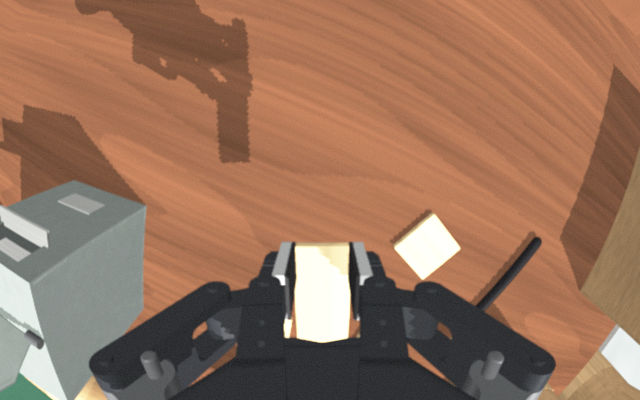

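>>> apply_moves:
  deltas:
    - [0,0,0.05,0.045,-0.02,0.005,1]
    - [0,0,0.1,0.075,-0.055,0.01,1]
    - [0,0,0.15,0.095,-0.095,0.011,1]
    - [0,0,0.2,0.105,-0.14,0.011,1]
    - [0,0,0.25,0.105,-0.18,0.011,1]
    - [0,0,0.285,0.1,-0.215,0.011,1]
    - [0,0,0.285,0.089,-0.233,0.011,1]
    - [0,0,0.285,0.089,-0.233,0.011,1]
    - [0,0,0.285,0.089,-0.233,0.011,1]
    - [0,0,0.285,0.089,-0.233,0.011,1]

```text
time: 32.1
eef_pos: [0.4493, -0.0539, 0.1477]
ee_rot: [-0.001, -0.069, 0.998, 0.0]
contact_force: [-1.0, 0.1, -0.1]
gripper_width: 0.0269
```

Run:
```python
from h import *
st();sidec("s23")
delta(box(-.018,0,.148),BY+np.pi)
```

```text
t 32.1 pos [ 0.4493 -0.0539  0.1477] q [-9.000e-04 -6.890e-02  9.976e-01  5.000e-04] F [-1.   0.1 -0.1] w 0.0269 j [-0.382  0.302  1.691  0.     1.15  -2.091]
delta [0.001, -0.001, 0.001] [-0.0823, -0.0011, -0.0002] j6~ -1.79
```

View pics/s23c.png

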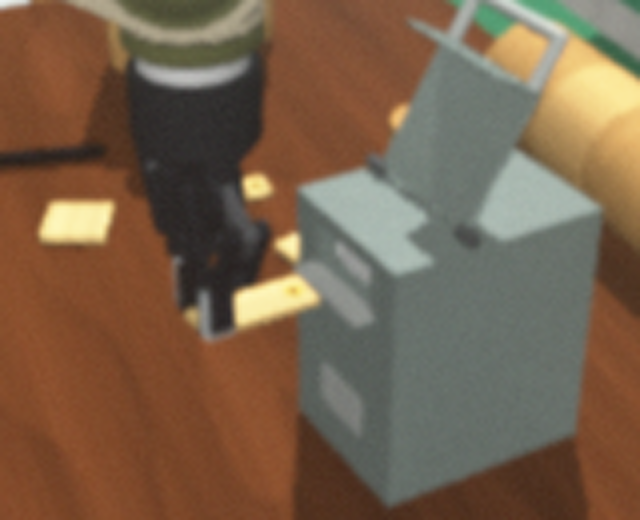

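>>> apply_moves:
  deltas:
    - [0,0,0,-0.03,-0.001,0,1]
    - [0,0,0,-0.05,-0.001,0,1]
    - [0,0,0,-0.065,-0.001,0,1]
    - [0,0,0,-0.077,-0.001,0,1]
    - [0,0,0,-0.082,-0.001,0,1]
    - [0,0,0,-0.082,-0.001,0,1]
    - [0,0,0,-0.082,-0.001,0.003,1]
    - [0,0,0,-0.082,-0.001,0.003,0.0]
    - [0,0,0,-0.082,-0.001,0.003,0.0]
    - [0,0,0,-0.082,-0.001,0.003,0.0]
    - [0,0,0,-0.082,-0.001,0.003,0.0]
    - [0,0,0,-0.05,-0.001,0.002,0.0]
    - [0,0,0,-0.03,-0.001,0.002,0.0]

```text
time: 33.45
eef_pos: [0.4789, -0.0516, 0.1461]
ee_rot: [-0.0, -0.069, 0.998, 0.0]
contact_force: [-0.0, -0.4, 0.9]
gripper_width: 0.043
```

Run:
```python
from h import *
st();sidec("s24")
t=near([.585,.326],"top",True);grasp(t,.15)
```

```text
t 33.45 pos [ 0.4789 -0.0516  0.1461] q [-3.000e-04 -6.870e-02  9.976e-01  1.000e-04] F [-0.  -0.4  0.9] w 0.043 j [-0.354  0.35   1.62  -0.     1.173 -2.062]
t 33.5 pos [ 0.4766 -0.0515  0.1461] q [-1.200e-03 -6.850e-02  9.976e-01  3.000e-04] F [-0.8  1.   1.3] w 0.0426 j [-3.550e-01  3.470e-01  1.625e+00 -1.000e-03  1.173e+00 -2.063e+00]
[230. 178.] xy [0.5825 0.3259] rect [583.6 327.4] [81. 35.] yaw 0.067 p 0.56 bgr [177. 223. 234.]
[432. 294.] xy [ 0.2912 -0.3416] rect [ 291.3 -341.2] [82. 30.] yaw 0.544 p 0.55 bgr [161. 177.  47.]
[387. 286.] xy [ 0.2979 -0.2153] rect [ 298.2 -215.6] [78. 29.] yaw 1.329 p 0.51 bgr [241. 139.  66.]
tally [0.5825 0.3259] rect [81. 35.] yaw 0.067 p 0.56 bgr [177. 223. 234.]
delta [-0.0, 0.001, 0.069] [-0.123, 0.3624, -0.0034] j6~ -1.11
```

View pics/s24c.png

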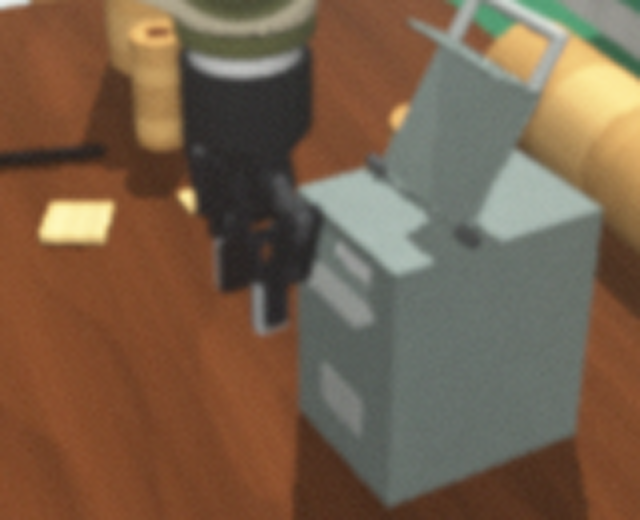

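Five in. Now the last one at (0.583,0.326): sideways first, then forward.

>>> apply_moves:
  deltas:
    - [0,0,0.02,0.01,0.04,-0.01,0.0]
    - [0,0,0.04,0.01,0.085,-0.01,0.0]
    - [0,0,0.069,0.01,0.13,-0.01,0.0]
    - [0,0,0.069,-0.005,0.175,-0.005,0.0]
    - [0,0,0.069,-0.03,0.215,-0.003,0.0]
    - [0,0,0.069,-0.055,0.255,-0.003,0.0]
    - [0,0,0.069,-0.08,0.295,-0.003,0.0]
    - [0,0,0.069,-0.105,0.335,-0.003,0.0]
    - [0,0,0.069,-0.123,0.362,-0.003,0.0]
    - [0,0,0.069,-0.123,0.362,-0.003,0.0]
    - [0,0,0.069,-0.123,0.362,-0.003,0.0]

```text
time: 34.7
eef_pos: [0.5527, 0.3244, 0.1485]
ee_rot: [-0.0, -0.035, 0.999, -0.0]
contact_force: [-0.3, -0.9, -0.8]
gripper_width: 0.0427
```

Run:
```python
from h import *
t=near([.585,.326]);grasp(t,.002);pic("wrist","w25")
```

```text
t 34.7 pos [0.5527 0.3244 0.1485] q [-2.000e-04 -3.460e-02  9.994e-01 -1.000e-04] F [-0.3 -0.9 -0.8] w 0.0427 j [ 0.346  0.603  1.155 -0.     1.384 -1.294]
tally [0.5849 0.3271] rect [81. 31.] yaw 0.028 p 0.75 bgr [224. 250. 253.]
delta [-0.0, -0.0, 0.039] [-0.0027, 0.0029, 0.1471] j6~ -1.07
```

View pics/w25.png

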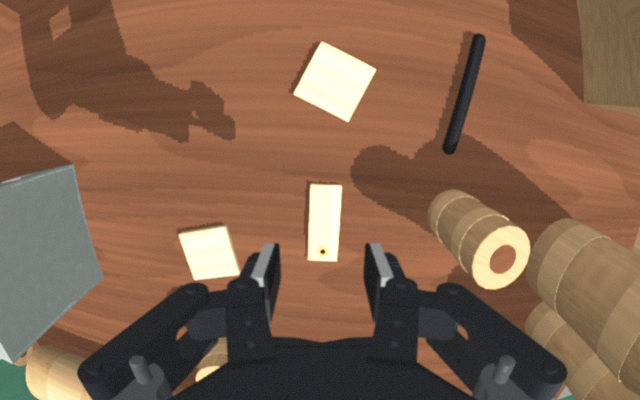

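>>> apply_moves:
  deltas:
    - [0,0,0.035,-0.003,0.003,0.05,0.0]
    - [0,0,0.035,-0.003,0.003,0.1,0.0]
    - [0,0,0.035,-0.003,0.003,0.13,0.0]
    - [0,0,0.035,-0.003,0.003,0.142,0.0]
    - [0,0,0.035,-0.003,0.003,0.146,0.0]
    - [0,0,0.035,-0.003,0.003,0.147,0.0]
    - [0,0,0.035,-0.003,0.003,0.147,1]
    - [0,0,0.035,-0.003,0.003,0.147,1]
    - [0,0,0.035,-0.003,0.003,0.147,1]
    - [0,0,0.035,-0.003,0.003,0.147,1]
    - [0,0,0.035,-0.003,0.003,0.13,1]
    - [0,0,0.035,-0.003,0.003,0.1,1]
    - [0,0,0.035,-0.003,0.003,0.06,1]
    - [0,0,0.035,-0.003,0.003,0.02,1]
    - [0,0,0.035,-0.003,0.003,-0.01,1]
    - [0,0,0.035,-0.003,0.003,-0.01,1]
    - [0,0,0.035,-0.003,0.003,-0.01,1]

```text
time: 36.55
eef_pos: [0.5553, 0.327, 0.1602]
ee_rot: [0.001, -0.017, 1.0, 0.0]
contact_force: [-0.7, -0.5, -1.5]
gripper_width: 0.0256
```

Run:
```python
from h import *
st();pic("wrist","w26")
delta([.44,.25,.15],BY+np.pi)
delta(box(-.1,0,.148),BY+np.pi)
```

```text
t 36.55 pos [0.5553 0.327  0.1602] q [ 9.000e-04 -1.670e-02  9.999e-01  3.000e-04] F [-0.7 -0.5 -1.5] w 0.0256 j [ 0.349  0.598  1.128  0.     1.413 -1.255]
delta [-0.0, -0.001, -0.104] [0.1174, -0.073, 0.009] j6~ -1.19
delta [-0.0, -0.001, -0.104] [0.1176, -0.378, 0.0111] j6~ -1.83
```

View pics/w26.png

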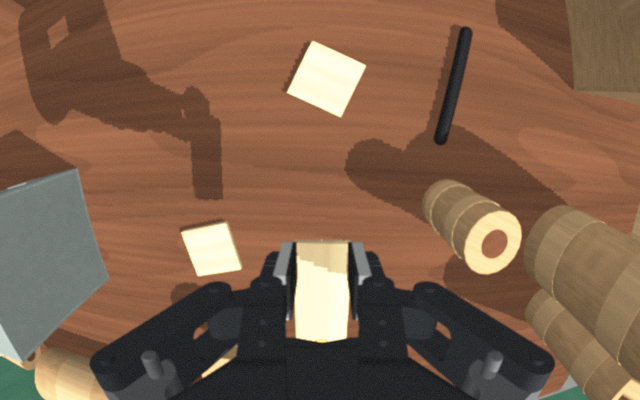

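Held. I'll back out first and then go across.

>>> apply_moves:
  deltas:
    - [0,0,-0.02,0.04,-0.015,0.005,1]
    - [0,0,-0.05,0.08,-0.035,0.008,1]
    - [0,0,-0.08,0.118,-0.06,0.01,1]
    - [0,0,-0.104,0.13,-0.1,0.011,1]
    - [0,0,-0.104,0.135,-0.145,0.011,1]
    - [0,0,-0.104,0.135,-0.19,0.011,1]
    - [0,0,-0.104,0.135,-0.235,0.011,1]
    - [0,0,-0.104,0.13,-0.28,0.011,1]
    - [0,0,-0.104,0.125,-0.325,0.011,1]
    - [0,0,-0.104,0.1176,-0.365,0.011,1]
    - [0,0,-0.104,0.1176,-0.378,0.011,1]
    - [0,0,-0.104,0.1176,-0.378,0.011,1]
    - [0,0,-0.104,0.1176,-0.378,0.011,1]

```text
time: 37.9
eef_pos: [0.4496, -0.0538, 0.1476]
ee_rot: [-0.001, -0.069, 0.998, 0.001]
contact_force: [0.1, 0.0, -0.5]
gripper_width: 0.0253
```

Run:
```python
from h import *
st();sidec("s27")
delta(box(-.018,0,.148),BY+np.pi)
```

```text
t 37.9 pos [ 0.4496 -0.0538  0.1476] q [-8.000e-04 -6.860e-02  9.976e-01  6.000e-04] F [ 0.1  0.  -0.5] w 0.0253 j [-0.382  0.303  1.69   0.     1.151 -2.09 ]
delta [0.001, -0.001, 0.001] [-0.082, -0.0015, -0.0003] j6~ -1.79
```

View pics/s27c.png

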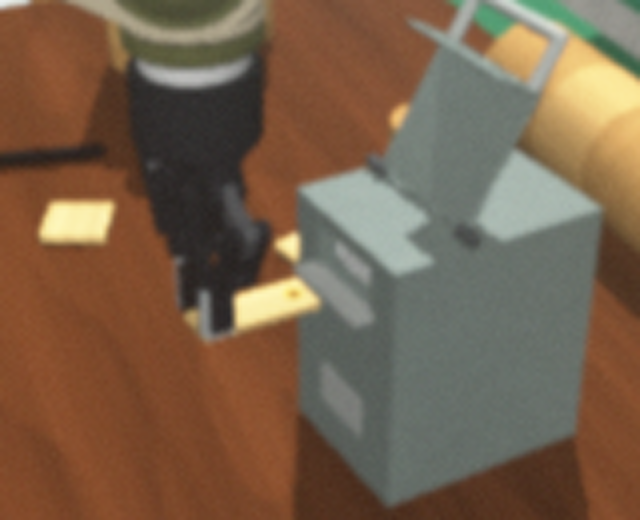

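>>> apply_moves:
  deltas:
    - [0,0,0,-0.03,-0.001,0,1]
    - [0,0,0,-0.05,-0.001,0,1]
    - [0,0,0,-0.065,-0.001,0,1]
    - [0,0,0,-0.077,-0.001,0,1]
    - [0,0,0,-0.082,-0.001,0,1]
    - [0,0,0,-0.082,-0.001,0,1]
    - [0,0,0,-0.082,-0.001,0.003,1]
    - [0,0,0,-0.082,-0.001,0.003,0.0]
    - [0,0,0,-0.082,-0.001,0.003,0.0]
    - [0,0,0,-0.082,-0.001,0.003,0.0]
    - [0,0,0,-0.082,-0.001,0.003,0.0]
    - [0,0,0,-0.05,-0.001,0.002,0.0]
    - [0,0,0,0,-0.001,0.002,0.0]
    - [0,0,0,0.02,-0.001,0.002,0.0]

```text
time: 39.35
eef_pos: [0.4273, -0.0581, 0.146]
ee_rot: [-0.001, -0.068, 0.998, 0.0]
contact_force: [0.6, 1.2, -0.2]
gripper_width: 0.0427
```

Run:
```python
from h import *
st();sidec("s28");im=pic("top","t28")
cv2.imwrite('pics/t28c.png',cv2.resize(im[120:320,200:460],None,fx=3,fy=3,interpolation=cv2.INTER_CUBIC))
# bar at q=2.1, with gripper down, tool y along box x
q=2.1;print(box(.055-.13*np.cos(q),0,.189+.13*np.sin(q)))
delta(box(-.1,0,.40),BY+np.pi/2);delta(box(.055-.13*np.cos(q),0,.39),BY+np.pi/2)
```

```text
t 39.35 pos [ 0.4273 -0.0581  0.146 ] q [-1.000e-03 -6.840e-02  9.977e-01  4.000e-04] F [ 0.6  1.2 -0.2] w 0.0427 j [-0.411  0.27   1.746 -0.     1.127 -2.118]
[ 0.66849971 -0.02472534  0.30121722]
delta [-0.0, -0.001, 1.57] [-0.0215, 0.0007, -0.2535] j6~ -0.26
delta [-0.0, -0.001, 1.57] [-0.2421, 0.001, -0.2436] j6~ -0.17
```

View pics/s28c.png

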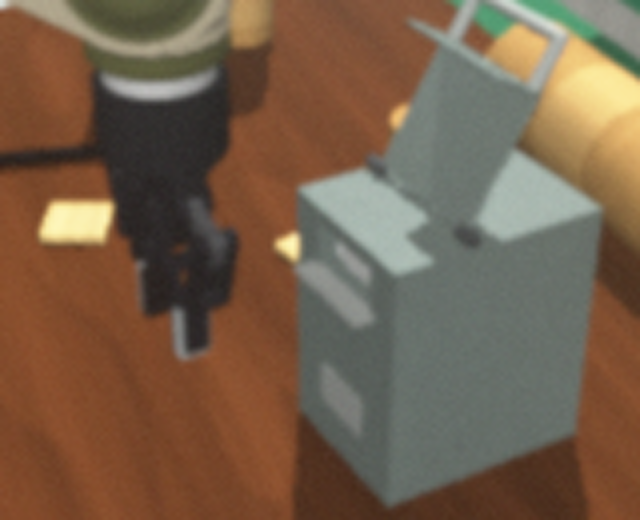

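View pics/t28c.png

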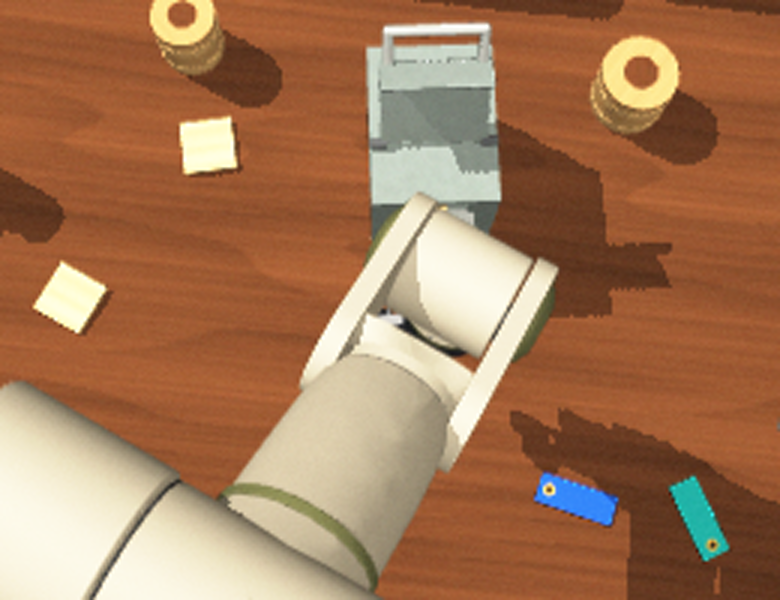

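Bench shows no more tallies, but there is a tiny yellowish speck at the slot (top crop (445,208)). I'll move up out of the way and check it.

>>> apply_moves:
  deltas:
    - [0,0,0,0.03,0,-0.04,0.0]
    - [0,0,0.1,0.04,0,-0.09,0.0]
    - [0,0,0.25,0.04,0,-0.14,0.0]
    - [0,0,0.4,0.04,0,-0.19,0.0]
    - [0,0,0.55,0.02,0,-0.23,0.0]
    - [0,0,0.7,0,0,-0.2535,0.0]
    - [0,0,0.85,-0.0215,0,-0.2535,0.0]
    - [0,0,1.0,-0.0215,0,-0.2535,0.0]
    - [0,0,1.15,-0.0215,0,-0.2535,0.3]
    - [0,0,1.3,-0.0215,0,-0.2535,0.3]
    - [0,0,1.45,-0.0215,0,-0.2535,0.3]
    - [0,0,1.57,-0.0215,0,-0.2535,0.3]
    - [0,0,1.57,-0.0215,0,-0.2535,0.3]

```text
time: 40.75
eef_pos: [0.4527, -0.0555, 0.3999]
ee_rot: [0.0, 0.657, 0.754, 0.0]
contact_force: [0.4, -0.4, 1.1]
gripper_width: 0.0297
```

Run:
```python
from h import *
st();sidec("s29");im=pic("top","t29")
cv2.imwrite('pics/t29c.png',cv2.resize(im[120:220,290:410],None,fx=6,fy=6,interpolation=cv2.INTER_CUBIC))
pic("wrist","w29")
```

```text
t 40.75 pos [ 0.4527 -0.0555  0.3999] q [3.000e-04 6.570e-01 7.539e-01 2.000e-04] F [ 0.4 -0.4  1.1] w 0.0297 j [-0.383  0.14   1.158  0.     1.843 -0.52 ]
```

View pics/t29c.png

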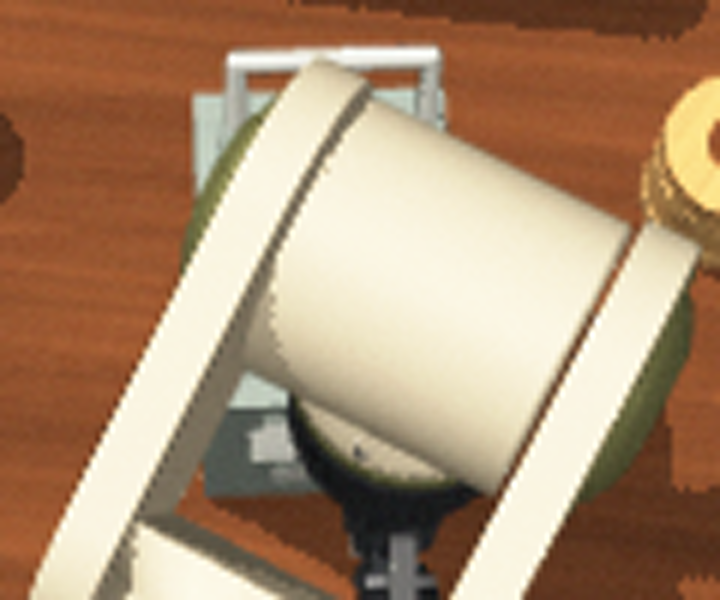

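View pics/s29c.png

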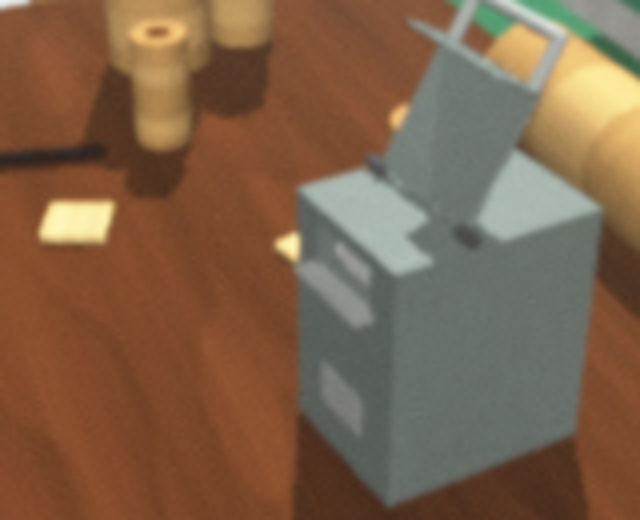

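View pics/w29.png

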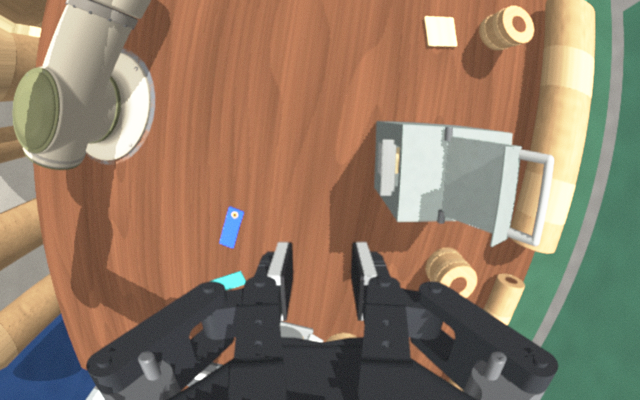

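Run:
```python
import cv2
im=cv2.imread('pics/w29.png');cv2.imwrite('pics/w29c.png',cv2.resize(im[115:235,365:465],None,fx=5,fy=5,interpolation=cv2.INTER_CUBIC))
im=cv2.imread('pics/side0.png')
im=cv2.imread('pics/s29.png');cv2.imwrite('pics/s29d.png',cv2.resize(im[180:225,325:370],None,fx=12,fy=12,interpolation=cv2.INTER_CUBIC))
```

```text
(no output)
```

View pics/w29c.png

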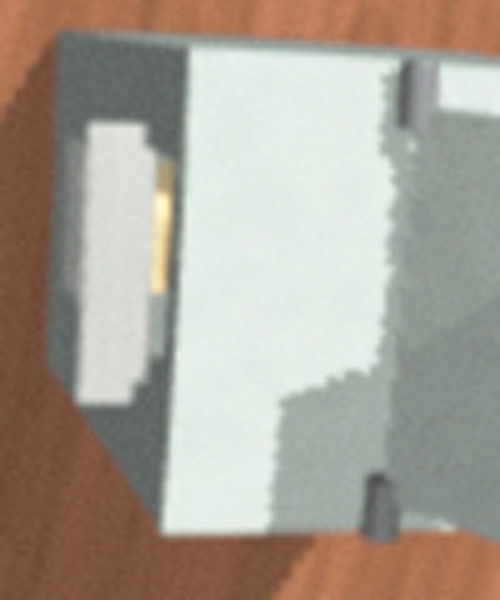

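View pics/s29d.png

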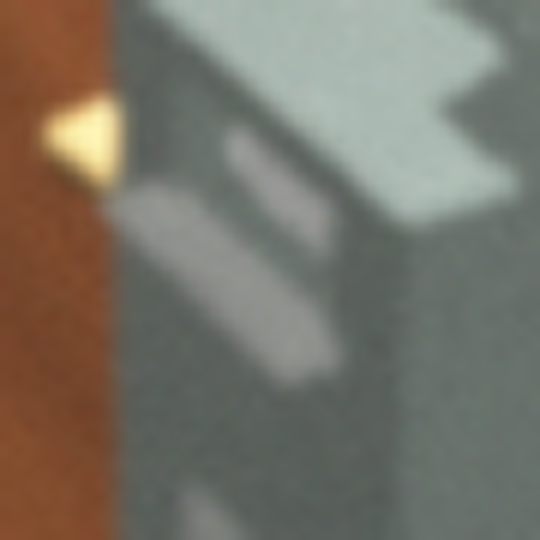

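There is indeed a tally end visible in the slot (w29c (160,235), just behind the sill). I'll look closer from in front.

Run:
```python
from h import *
st()
delta(box(-.12,-.07,.10),BY+np.pi/2)
```

```text
t 40.9 pos [ 0.4523 -0.0555  0.3998] q [1.000e-04 6.555e-01 7.552e-01 0.000e+00] F [-0.  -0.4  0. ] w 0.03 j [-0.383  0.139  1.159  0.     1.843 -0.524]
delta [0.0, 0.0, 0.004] [-0.0689, -0.0226, 0.2998] j6~ -0.42
```

>>> apply_moves:
  deltas:
    - [0,0,0,-0.03,-0.01,0.04,0.3]
    - [0,0,0,-0.05,-0.022,0.08,0.3]
    - [0,0,0,-0.069,-0.022,0.125,0.3]
    - [0,0,0,-0.069,-0.022,0.17,0.3]
    - [0,0,0,-0.069,-0.022,0.215,0.3]
    - [0,0,0,-0.069,-0.022,0.26,0.3]
    - [0,0,0,-0.069,-0.022,0.3,0.3]
    - [0,0,0,-0.069,-0.022,0.3,0.3]
    - [0,0,0,-0.069,-0.022,0.3,0.3]

```text
time: 41.8
eef_pos: [0.4402, -0.1272, 0.1006]
ee_rot: [0.0, 0.656, 0.755, 0.0]
contact_force: [-0.5, 0.0, 0.3]
gripper_width: 0.0301
```

Run:
```python
from h import *
st();im=pic("wrist","w30")
i=robot.camera_info("wrist")
for y,z in((.032,.14),(-.032,.14),(-.032,.172),(.032,.172)):print(w2px("wrist",box(0,y,z),i).round(0))
```

```text
t 41.8 pos [ 0.4402 -0.1272  0.1006] q [1.000e-04 6.562e-01 7.546e-01 0.000e+00] F [-0.5  0.   0.3] w 0.0301 j [-0.541  0.377  1.744  0.     1.02  -0.68 ]
[590.  71.]
[577. 209.]
[626. 233.]
[645.  68.]
```

View pics/w30.png

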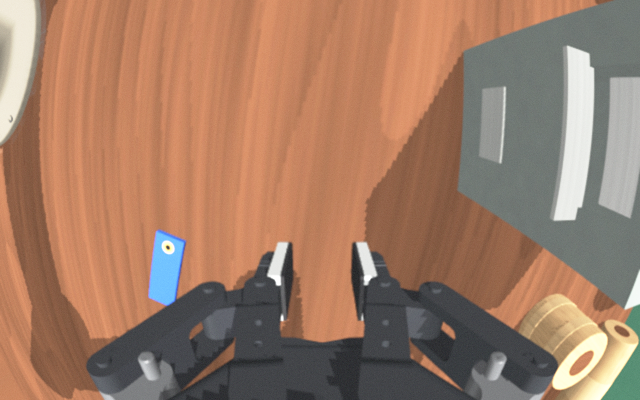

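Run:
```python
from h import *
im=cv2.imread('pics/w30.png');cv2.imwrite('pics/w30c.png',cv2.resize(im[30:250,500:640],None,fx=3,fy=3,interpolation=cv2.INTER_CUBIC))
i=robot.camera_info("wrist")
print("cam",-np.array(i["R"]).T@i["t"])
f=lambda X:((w2px("wrist",box(*X),i)-[500,30])*3).round(0).tolist()
print("flap shut bottom",f((.0115,.03,.141)),f((.0115,-.03,.141)),"top",f((.0115,.03,.172)),f((.0115,-.03,.172)),"slot edge",f((.002,.032,.14)),f((.002,-.032,.14)), "sill",f((-.019,.038,.14)),f((-.019,-.038,.14)),"slot top front",f((-.002,.032,.172)),f((-.002,-.032,.172)))
```

```text
cam [ 0.43088235 -0.05579584  0.24416113]
flap shut bottom [319.0, 150.0] [281.0, 526.0] top [473.0, 151.0] [420.0, 592.0] slot edge [279.0, 124.0] [240.0, 536.0] sill [187.0, 54.0] [143.0, 576.0] slot top front [427.0, 111.0] [370.0, 610.0]
```

View pics/w30c.png

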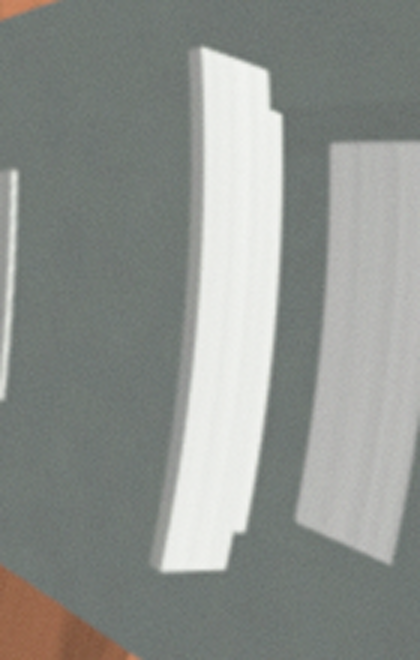

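The crop shows the slot clear: the sill is bare and the flap's lower edge ((330,145) to (300,525)) lies where a shut flap projects. The yellow seen from above was a tally inside the box, visible through the gap before the flap. Now I'll shut the guard.

Run:
```python
from h import *
st()
b=box(.055+.0656,0,.291)
delta(b+[0,0,.079],BY+np.pi/2);delta(b,BY+np.pi/2)
```

```text
t 41.85 pos [ 0.4407 -0.1275  0.1014] q [1.400e-03 6.563e-01 7.545e-01 3.000e-04] F [-0.4  0.   0.4] w 0.0299 j [-0.541  0.376  1.743  0.     1.02  -0.68 ]
delta [0.002, 0.002, 0.002] [0.0697, 0.2404, -0.2682] j6~ -0.17
delta [0.002, 0.002, 0.002] [0.0699, 0.2402, -0.1892] j6~ -0.17
```

>>> apply_moves:
  deltas:
    - [0,0,0,0,-0.01,-0.04,0.34]
    - [0,0,0,0.02,-0.01,-0.085,0.34]
    - [0,0,0,0.04,-0.01,-0.13,0.34]
    - [0,0,0,0.05,-0.01,-0.175,0.34]
    - [0,0,0,0.06,-0.01,-0.22,0.34]
    - [0,0,0,0.07,0,-0.265,0.34]
    - [0,0,0,0.07,0.04,-0.28,0.34]
    - [0,0,0,0.07,0.085,-0.28,0.34]
    - [0,0,0,0.07,0.13,-0.28,0.34]
    - [0,0,0,0.07,0.175,-0.28,0.34]
    - [0,0,0,0.07,0.22,-0.275,0.34]
    - [0,0,0,0.07,0.24,-0.27,0.34]
    - [0,0,0,0.07,0.24,-0.27,0.34]
    - [0,0,0,0.07,0.24,-0.27,0.34]
    - [0,0,0,0.07,0.24,-0.27,0.34]

```text
time: 43.35
eef_pos: [0.6667, -0.0245, 0.3723]
ee_rot: [0.001, 0.657, 0.754, 0.001]
contact_force: [-1.1, -0.1, 0.3]
gripper_width: 0.0279
```

Run:
```python
from h import *
st();pic("wrist","w31")
for d in robot.mark_of("wrist","guard_bar"): print(np.round(d["xy"]),d["p"],px2w("wrist",d["xy"],.301).round(4))
b=box(.055+.0656,0,.291);print(b);delta(b,BY+np.pi/2)
```

```text
t 43.35 pos [ 0.6667 -0.0245  0.3723] q [0.0015 0.6567 0.7542 0.0008] F [-1.1 -0.1  0.3] w 0.0279 j [-0.214  0.579  0.57  -0.     1.99  -0.352]
[323. 216.] 0.74 [ 0.6685 -0.0254  0.301 ]
[ 0.66847    -0.02472944  0.291     ]
delta [0.002, 0.001, 0.001] [-0.0002, 0.0015, 0.0808] j6~ -0.17
```

View pics/w31.png

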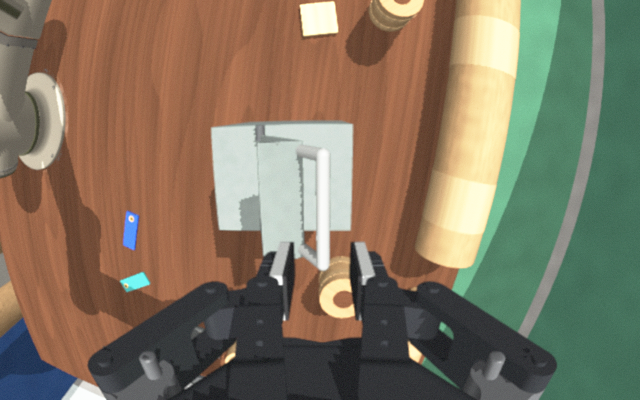

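The bar at column 323 is centred between the fingers (294 to 350). I'll go down and pinch it.

>>> apply_moves:
  deltas:
    - [0,0,0,0,0.001,0.035,0.34]
    - [0,0,0,0,0.001,0.06,0.34]
    - [0,0,0,0,0.001,0.075,0.34]
    - [0,0,0,0,0.001,0.081,0.34]
    - [0,0,0,0,0.001,0.081,0.34]
    - [0,0,0,0,0.001,0.081,1]
    - [0,0,0,0,0.001,0.081,1]
    - [0,0,0,0,0.001,0.081,1]
    - [0,0,0,0,0.001,0.081,1]

```text
time: 44.35
eef_pos: [0.6676, -0.0247, 0.2904]
ee_rot: [-0.0, 0.657, 0.754, -0.001]
contact_force: [-9.0, -0.7, 3.1]
gripper_width: 0.0074
```

Run:
```python
from h import *
st();pic("wrist","w32")
for q in np.r_[np.arange(2.0,0.05,-.1),0]:
    d=130*np.array([-np.cos(q)+np.cos(2.1),np.sin(q)-np.sin(2.1)]);print([float(round(d[0]/1000,3)),float(round(-d[1]/1000,3))],end=", ")
```

```text
t 44.35 pos [ 0.6676 -0.0247  0.2904] q [-1.000e-04  6.569e-01  7.540e-01 -7.000e-04] F [-9.  -0.7  3.1] w 0.0074 j [-2.13e-01  5.79e-01  7.94e-01 -1.00e-03  1.77e+00 -3.51e-01]
[-0.012, -0.006], [-0.024, -0.011], [-0.036, -0.014], [-0.049, -0.017], [-0.062, -0.018], [-0.075, -0.017], [-0.088, -0.016], [-0.1, -0.013], [-0.113, -0.009], [-0.125, -0.004], [-0.136, 0.003], [-0.146, 0.01], [-0.156, 0.019], [-0.165, 0.028], [-0.173, 0.039], [-0.18, 0.05], [-0.185, 0.062], [-0.19, 0.074], [-0.193, 0.086], [-0.195, 0.099], [-0.196, 0.112],
```

View pics/w32.png

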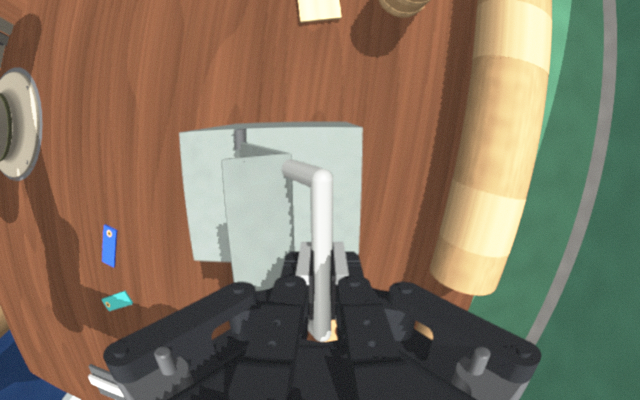

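Bar gripped at (322,262). I'll carry it back along the arc.

>>> apply_moves:
  deltas:
    - [0,0,0,0,-0.012,-0.006,1]
    - [0,0,0,0,-0.024,-0.011,1]
    - [0,0,0,0,-0.036,-0.014,1]
    - [0,0,0,0,-0.049,-0.017,1]
    - [0,0,0,0,-0.062,-0.018,1]
    - [0,0,0,0,-0.075,-0.017,1]
    - [0,0,0,0,-0.088,-0.016,1]
    - [0,0,0,0,-0.1,-0.013,1]
    - [0,0,0,0,-0.113,-0.009,1]
    - [0,0,0,0,-0.125,-0.004,1]
    - [0,0,0,0,-0.136,0.003,1]
    - [0,0,0,0,-0.146,0.01,1]

```text
time: 45.6
eef_pos: [0.5241, -0.045, 0.2809]
ee_rot: [0.002, 0.657, 0.754, 0.001]
contact_force: [-1.2, -1.9, 4.6]
gripper_width: 0.0077
```

>>> apply_moves:
  deltas:
    - [0,0,0,0,-0.01,0.009,1]
    - [0,0,0,0,-0.019,0.018,1]
    - [0,0,0,0,-0.027,0.029,1]
    - [0,0,0,0,-0.034,0.04,1]
    - [0,0,0,0,-0.039,0.052,1]
    - [0,0,0,0,-0.044,0.064,1]
    - [0,0,0,0,-0.047,0.076,1]
    - [0,0,0,0,-0.049,0.089,1]
    - [0,0,0,0,-0.049,0.097,1]
    - [0,0,0,0,-0.049,0.102,1]
    - [0,0,0,0,-0.049,0.102,1]

```text
time: 46.7
eef_pos: [0.4738, -0.0518, 0.1765]
ee_rot: [-0.001, 0.657, 0.754, -0.002]
contact_force: [-10.7, -4.3, 0.2]
gripper_width: 0.0072
```

Run:
```python
from h import *
st();sidec("s33")
```

```text
t 46.7 pos [ 0.4738 -0.0518  0.1765] q [-0.0014  0.6566  0.7542 -0.002 ] F [-10.7  -4.3   0.2] w 0.0072 j [-0.356  0.307  1.583 -0.003  1.255 -0.494]
```

View pics/s33c.png

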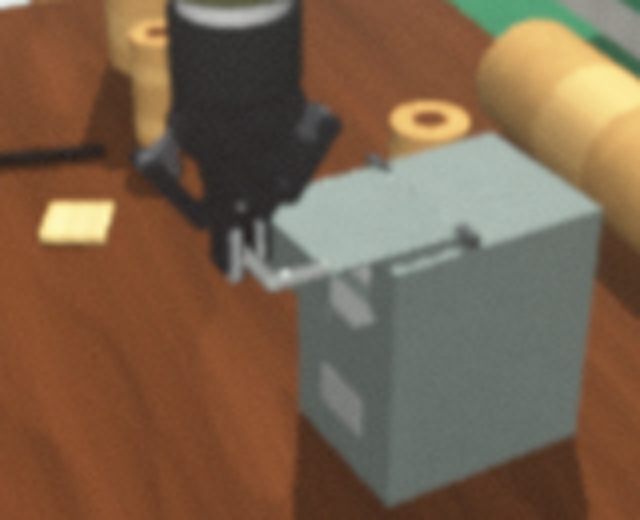

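The guard is down over the slot. I'll release it, rise straight up, and move clear.

>>> apply_moves:
  deltas:
    - [0,0,0,0,-0.001,0.001,0.34]
    - [0,0,0,0,-0.001,0.001,0.34]
    - [0,0,0,0,-0.001,0.001,0.34]
    - [0,0,0,0,-0.001,-0.02,0.34]
    - [0,0,0,0,-0.001,-0.06,0.34]
    - [0,0,0,0,-0.001,-0.1,0.34]
    - [0,0,0,0.03,-0.03,-0.13,0.0]
    - [0,0,0,0.075,-0.05,-0.15,0.0]
    - [0,0,0,0.12,-0.05,-0.15,0.0]
    - [0,0,0,0.165,-0.05,-0.15,0.0]
    - [0,0,0,0.21,-0.05,-0.15,0.0]
    - [0,0,0,0.25,-0.05,-0.15,0.0]
    - [0,0,0,0.29,-0.05,-0.15,0.0]
    - [0,0,0,0.33,-0.05,-0.15,0.0]
    - [0,0,0,0.33,-0.05,-0.15,0.0]
    - [0,0,0,0.33,-0.05,-0.15,0.0]

```text
time: 48.35
eef_pos: [0.3805, 0.2693, 0.3269]
ee_rot: [0.0, 0.656, 0.755, 0.0]
contact_force: [0.0, -1.1, -0.6]
gripper_width: 0.0429
```

Run:
```python
from h import *
st();sidec("s34");im=pic("top","t34")
cv2.imwrite('pics/t34c.png',cv2.resize(im[120:320,200:460],None,fx=3,fy=3,interpolation=cv2.INTER_CUBIC))
print(px2w("top",(344.9,211.6),.189))
for d in robot.mark_of("top","guard_bar"): print(np.round(d["xy"],1),d["p"],px2w("top",d["xy"],.189).round(4))
print("expected shut bar",box(-.075,0,.189))
for n in("tally1","pad1"):print(n);[print(np.round(d["xy"],0),round(d["p"],2)) for d in robot.mark_of("top",n)]
```

```text
t 48.35 pos [0.3805 0.2693 0.3269] q [2.000e-04 6.559e-01 7.548e-01 1.000e-04] F [ 0.  -1.1 -0.6] w 0.0429 j [ 0.361  0.174  1.317 -0.     1.65   0.221]
[ 0.47480286 -0.04725627  0.189     ]
[346.5 210.4] 0.72 [ 0.4786 -0.0513  0.189 ]
expected shut bar [ 0.47470274 -0.05144289  0.189     ]
tally1
[434. 292.] 0.63
[387. 285.] 0.61
pad1
[222. 218.] 0.77
```

View pics/t34c.png

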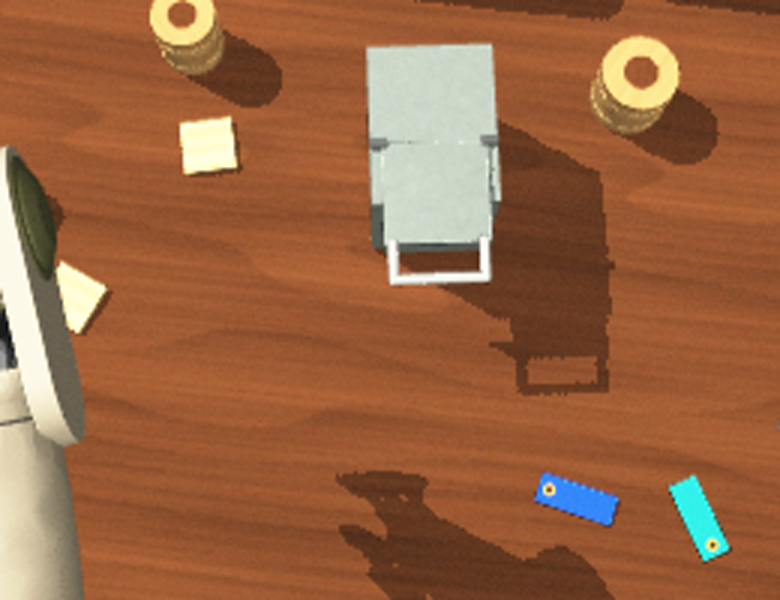

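View pics/s34c.png

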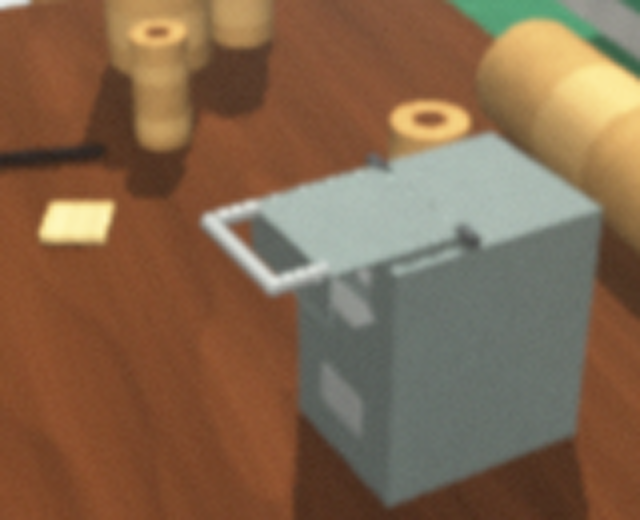

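View pics/t34.png

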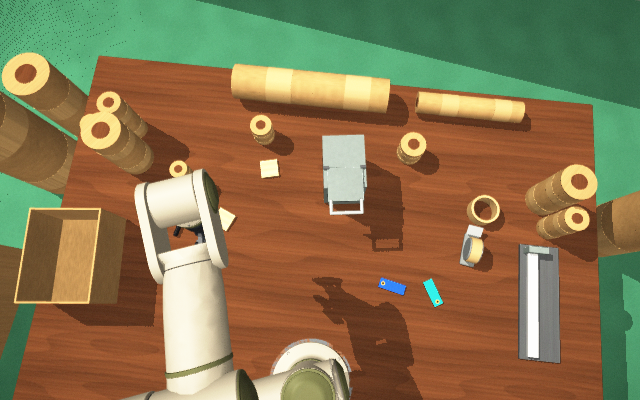

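View pics/s34.png

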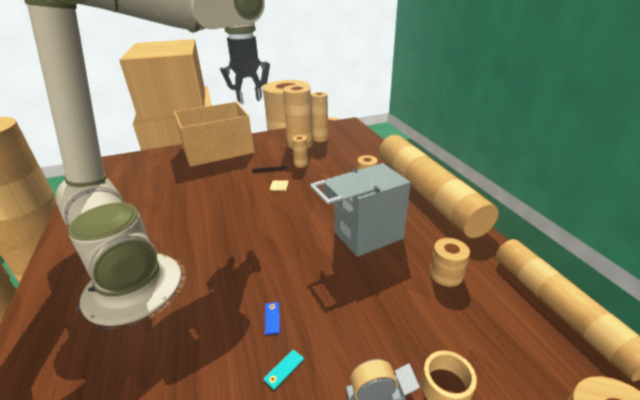

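The top view matches the start: the bar is back at (345,212). No wooden tallies remain, the pads and look-alikes are in place, and nothing has fallen. Handing in.

Run:
```python
from plant import robot
print(robot.hand_in())
```

```text
the job is handed in; nothing more can be done
None
```

The job is done and handed in at about 49 s of the 210 s allowed. I swung the guard back until it stayed open by itself, put all six wooden tallies in through the flap, then swung the guard shut again.

**Last checks:**
- **Bench:** the top and side views show no wooden tally left. The pads, the blue and turquoise look-alikes and the rolls look unmoved. The network found only one pad in the last top view. I saw the second by eye, partly hidden by the arm.
- **Slot and flap:** a close wrist view before closing the guard showed the sill bare and the flap hanging shut, within a few pixels of where it should be.
- **Guard:** its bar looks back in its starting place. The network put it about 4 mm from the expected shut position, which is within its error.

**One odd sign:** after the last tally, a view from above showed a bit of wood behind the sill. The closer view showed nothing in the slot, so I took it for a tally already inside, seen through the gap in front of the flap. I did not see the tallies inside the box directly.

No tally seemed to have been knocked aside, the grip never visibly slackened, and the highest force I read was about 12 N.

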